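Change over the jars in a rearing chamber

TASK

Slide the green cover of the rearing chamber fully open, take every spent jar (orange cap) out of the well and stand it upright in the yellow wash-up tray, and stand every fresh jar (green cap) from the mat upright on the floor of the well, setting them down gently, never dropping them in. When all the jars are in their places and the cover is still open, slide the cover fully shut; leave everything else where it is.

Things in the scene. Friction and masses are not known exactly. Their poses are not given: they have to be found in the camera images.
- chamber: Rearing chamber, fixed (place and yaw vary): white open well, grey housing behind. Origin on the bench below the well's centre; +x from well to housing, away from the robot. Well inside 150 (x) x 190 mm (y), wall tops 75 mm above the bench, walls 10-12 mm thick; rails at y = +-100-107 mm rise to 86 mm. Housing x = 85-335 mm: 75 mm high, 105 mm beyond x = 260
- well (a point): Centre of the well's floor (top of the liner, 10 mm above the bench), axes as the chamber
- liner: Grey liner sheet, 150 x 190 x 3 mm, fixed on the well's floor; origin at the centre of its underside, jars stand on its top
- cover (a joint): Flat green cover, 170 x 198 x 5 mm, top 81.5 mm above the bench; slides on the rails along the chamber's +x, in m: 0 = well fully covered, 0.16 = end of travel, well uncovered, cover over the housing. Friction about 1.5 N, stays where left. Starts between 0 and 0.04
- cover_grip (a point): Centre of the top face of the cover's black grip bar, moving with the cover; axes as the chamber. Bar 14 mm along x, 80 mm along y, 26 mm tall above the cover, its top 107.5 mm above the bench; 25 mm behind the cover's front edge: at chamber x = -60 mm when shut, +100 mm when fully open
- mat: Black mesh mat with a grey grid, 200 x 200 x 4 mm, fixed, left or right of the chamber; fresh jars start on it. Origin at the centre of its underside
- tray: Yellow wash-up tray, fixed, on the other side of the chamber from the mat: 200 x 200 mm outside, walls 4 mm thick, 20 mm high, floor top 4 mm above the bench. Origin at the centre of its underside, axes along its sides. A petri dish lies towards its +x side (x about 55 mm, y within 40 mm); its -x half is free
- fresh1: Fresh rearing jar (green leaf inside), 44 mm across its green screw cap (top 11 mm), 41 mm body of clear plastic, 56 mm tall, about 90 g, bottom-heavy, standing upright; origin at the centre of its underside, z up. Three or four of these are present, on the mat
- fresh2: Fresh rearing jar (green leaf inside), 44 mm across its green screw cap (top 11 mm), 41 mm body of clear plastic, 56 mm tall, about 90 g, bottom-heavy, standing upright; origin at the centre of its underside, z up. Three or four of these are present, on the mat
- fresh3: Fresh rearing jar (green leaf inside), 44 mm across its green screw cap (top 11 mm), 41 mm body of clear plastic, 56 mm tall, about 90 g, bottom-heavy, standing upright; origin at the centre of its underside, z up. Three or four of these are present, on the mat
- fresh4: Fresh rearing jar (green leaf inside), 44 mm across its green screw cap (top 11 mm), 41 mm body of clear plastic, 56 mm tall, about 90 g, bottom-heavy, standing upright; origin at the centre of its underside, z up. Three or four of these are present, on the mat
- spent1: Spent jar (brown residue inside), 44 mm across its orange screw cap (top 11 mm), 41 mm body of clear plastic, 56 mm tall, about 90 g, bottom-heavy, standing upright; origin at the centre of its underside, z up. One or two of these are present, in the well under the cover
- spent2: Spent jar (brown residue inside), 44 mm across its orange screw cap (top 11 mm), 41 mm body of clear plastic, 56 mm tall, about 90 g, bottom-heavy, standing upright; origin at the centre of its underside, z up. One or two of these are present, in the well under the cover
- food_jar: Bystander: jar of the same shape, 44 mm across its blue screw cap (top 11 mm), 41 mm body of clear plastic, 56 mm tall, about 90 g, bottom-heavy, standing upright; origin at the centre of its underside, z up, on the bench beyond the mat or the tray
- dish: Bystander: single clear petri dish with a white paper disc, 60 mm across, 16 mm high, lying in the yellow tray; origin at the centre of its underside
- dish_stack: Bystander: stack of petri dishes, 91 mm across, 62 mm tall, on the bench beyond the mat or the tray; origin at the centre of its underside
- red_bottle: Bystander: bottle with red cap, 64 mm across, 110 mm tall, far left; origin at the centre of its underside
- amber_bottle: Bystander: amber bottle with black cap, 56 mm across, 100 mm tall, far right; origin at the centre of its underside
- forceps: Bystander: steel forceps, 120 mm long, 8 mm high, lying on the bench between the robot's base and the chamber; origin under its middle
- marker: Bystander: white marker pen with red cap, 120 mm long, 13 mm thick, lying on the bench between the robot's base and the chamber; origin under its middle
Things that resemble listed ones, but are neither listed nor needed, are in the scene too. Leave any pink or red look-alike of the fresh4 alone.

How it is judged:
On the way, in this order (a step that is already met when the one before it is completed fails the run):
1. the cover is slid fully open (value of joint cover above 0.14 m), for 0.2 s.
2. with the cover open, all fresh jars stand in the well and all spent jars stand in the tray (x of fresh1 in the frame of well between -0.07 and 0.07 m and y of fresh1 in the frame of well between -0.09 and 0.09 m and z of fresh1 in the frame of well between -0.004 and 0.006 m and angle between each of fresh1, fresh2, fresh3, fresh4, spent1, spent2's own z axis and vertical below 0.12 rad and linear speed of each of fresh1, fresh2, fresh3, fresh4, spent1, spent2 below 0.03 m/s and x of fresh2 in the frame of well between -0.07 and 0.07 m and y of fresh2 in the frame of well between -0.09 and 0.09 m and z of fresh2 in the frame of well between -0.004 and 0.006 m and x of fresh3 in the frame of well between -0.07 and 0.07 m and y of fresh3 in the frame of well between -0.09 and 0.09 m and z of fresh3 in the frame of well between -0.004 and 0.006 m and x of fresh4 in the frame of well between -0.07 and 0.07 m and y of fresh4 in the frame of well between -0.09 and 0.09 m and z of fresh4 in the frame of well between -0.004 and 0.006 m and x of spent1 in the frame of tray between -0.09 and 0.09 m and y of spent1 in the frame of tray between -0.09 and 0.09 m and z of spent1 in the frame of tray between 0 and 0.01 m and x of spent2 in the frame of tray between -0.09 and 0.09 m and y of spent2 in the frame of tray between -0.09 and 0.09 m and z of spent2 in the frame of tray between 0 and 0.01 m and value of joint cover above 0.1 m), for 0.2 s.
At the end, for the whole second after the job is handed in: The cover is shut to within 6 mm; every fresh jar present stands upright (within 7 degrees) and at rest on the floor of the well; every spent jar present stands upright and at rest on the floor of the yellow tray (x of fresh1 in the frame of well between -0.07 and 0.07 m and y of fresh1 in the frame of well between -0.09 and 0.09 m and z of fresh1 in the frame of well between -0.004 and 0.006 m and angle between each of fresh1, fresh2, fresh3, fresh4, spent1, spent2's own z axis and vertical below 0.12 rad and linear speed of each of fresh1, fresh2, fresh3, fresh4, spent1, spent2 below 0.03 m/s and x of fresh2 in the frame of well between -0.07 and 0.07 m and y of fresh2 in the frame of well between -0.09 and 0.09 m and z of fresh2 in the frame of well between -0.004 and 0.006 m and x of fresh3 in the frame of well between -0.07 and 0.07 m and y of fresh3 in the frame of well between -0.09 and 0.09 m and z of fresh3 in the frame of well between -0.004 and 0.006 m and x of fresh4 in the frame of well between -0.07 and 0.07 m and y of fresh4 in the frame of well between -0.09 and 0.09 m and z of fresh4 in the frame of well between -0.004 and 0.006 m and x of spent1 in the frame of tray between -0.09 and 0.09 m and y of spent1 in the frame of tray between -0.09 and 0.09 m and z of spent1 in the frame of tray between 0 and 0.01 m and x of spent2 in the frame of tray between -0.09 and 0.09 m and y of spent2 in the frame of tray between -0.09 and 0.09 m and z of spent2 in the frame of tray between 0 and 0.01 m and value of joint cover below 0.006 m); the robot touches nothing.
It fails at once if a bystander is moved more than 5 cm (distance of any of food_jar, dish, dish_stack, red_bottle, amber_bottle, forceps, marker from where it was at the start of the episode above 0.05 m).
It fails at once if a fresh jar is dropped or slammed onto the floor of the well (over 40 N) (contact force between any of fresh1, fresh2, fresh3, fresh4 and liner above 40 N).
Of fresh1, fresh2, fresh3, fresh4 only 3 to 4 are there at a start; the rules pass over those that are not, and their reading is None.
Of spent1, spent2 only 1 to 2 are there at a start; the rules pass over those that are not, and their reading is None.
At some moment in a run one of fresh1, fresh2, fresh3, fresh4, spent1, spent2 may be knocked a few centimetres aside while the robot is not near it.
It also fails if it takes over 210 s, if anything falls off the work surface, if the arm or the gripper's body presses on something with over 40 N, if the wrist force passes 120 N, or if a joint passes its speed limit or range.

ROBOT

A 7-joint arm with a two-finger parallel gripper is mounted at the origin on the work surface. World frame = base frame: x ahead of the robot, y to its left, z up, the work surface at z = 0. Lengths are in m, angles in rad, forces in N, time in s.
With the tool pointing down it reaches from about 0.425 to 0.95 m from the base axis. Payload 16.7 kg.
Tool frame: the origin (TCP) lies on the centre line of the jaws, within the pads' length; the fingertips stand 25 mm ahead of it and the grasp point (between the pads) lies 6 mm ahead of it; z points along the fingers, y is the line along which they close (so a half turn about z gives the same grasp; the last joint's range is limited). The gripper opens to 94 mm and grips with 3 to 60 N. Pads are 16 mm wide; open, the fingers measure 119 mm over their backs; the gripper's body (75 mm by 177 mm) begins 78 mm behind the grasp point.
Start: joints at [0.996, 0.426, 0.074, 1.606, -0.034, 1.111, -0.067], TCP at [0.279, -0.615, 0.23] pointing down, gripper open.
Joint ranges: [-2.85, 2.85], [-0.5, 2.14], [-1.23, 1.37], [0.21, 2.46], [-1.02, 4.16], [0.16, 2.05], [-2.73, 2.73]. Speed limits (rad/s): [1.89, 1.89, 2.39, 2.39, 3.01, 3.01, 3.01].

INTERFACE

Orientations are given as a 3x3 rotation matrix whose columns are the frame's x, y, z axes.
In Python, from rig import r, viewer gives the robot as it stands. The module is installed in compiled form; this text tells all that it offers.
- The arm moves only by the tool move_arm, never from a script. Its argument "steps" is a list of rows, each a list of 7 numbers: the shift along the tool's x, y, z scaled (see below), then the turn, a rotation vector about the tool's x, y, z scaled (see below), then the finger opening in mm, from 0 to 94. A call has 1 to 12 rows; each row is the pose to reach, as a shift and turn from the pose commanded when the call began, along the tool's axes at that moment, turning the shorter way round; what a row does not reach only later rows make up. The controller multiplies each number of a shift by 0.3 m and each number of a turn by 360 degrees. A row lasts 1/12 s, in which the tool goes at most 41.7 mm and 7.16 degrees, less where a joint would pass 70% of its speed; a pose out of reach is approached as far as the arm can. A call with a number of a shift or a turn outside -1 to 1 is refused whole. A call with a gripper value outside its range is refused whole. The fingers move at their own pace and stop on an object; the grip force is fixed at half the most. Time passes only in rows, so rows that repeat a pose let the fingers close. It gives the time, the measured TCP pose, the force, the opening and the grip force at its end, in the units of the state.
- r.state(): the state, without advancing time (a new reading comes with each control period).
- viewer.capture(name): name is "scene" or "top" or "wrist"; returns a dict with "frame" (384x512x3 uint8, red, green, blue), "vfov" (degrees; the focal length in pixels is half the picture's height over the tangent of half this angle, whatever the lens; pixels are square), "cx", "cy" (the principal point, pixels), "pose" (4x4, takes a point from camera to world coordinates). Camera axes: x right, y down, z forward; pixel columns grow to the right and rows downward; lengths in m; the calibration is good to about 2 mm. A picture is of the moment at which its call begins. There is no depth.
- r.close_job(): hands the job in; it is judged then, once.
The state is a dict: "time": time; "q": joint angles; "dq": joint speeds; "effort": joint torques, N m; "tcp_pos": TCP position; "tool_rot": TCP orientation; "ft_force": force on the tool from outside, world axes, zero at the start; "torque": the same for the moment, N m; "opening": finger opening in m; "gripper_force": force on a finger pad.
Only numpy, scipy, OpenCV 4.12 (cv2) and the standard library are available. Lean on these libraries where they do the work, as an engineer would, in place of code of your own. Each camera call takes 0.05 s, during which the arm holds its last target. There are 200 camera calls.

## Working session

There is one attempt and no reset: what is moved stays moved. The work goes in short steps, Python scripts to look and compute and a tool call to move; the robot and the scene stay as the last step left them, time stands still between calls to the robot, and variables do not carry over. Pictures are saved under pics/ and viewed, at most 14 in all, crops included, and the job is handed in when it is done.

Besides the shell and the picture viewer there is one more tool, called after ">>>" in YAML: its name, and indented under it one key for each argument. move_arm: Moves the arm, as the interface text tells. Its arguments: {"type":"object","properties":{"steps":{"type":"array"}},"required":["steps"]}

```bash
ls; mkdir -p pics; cat > h.py <<'E'
import numpy as np, cv2
from rig import r, viewer
def cap(n):
    c=viewer.capture(n); c['f']=192/np.tan(np.radians(c['vfov'])/2); return c
def save(c,name): cv2.imwrite('pics/'+name,cv2.cvtColor(c['frame'],cv2.COLOR_RGB2BGR))
def ray(c,u,v):
    d=c['pose'][:3,:3]@np.array([(u-c['cx'])/c['f'],(v-c['cy'])/c['f'],1]); return c['pose'][:3,3],d/np.linalg.norm(d)
def onz(c,u,v,z):
    o,d=ray(c,u,v); return o+d*(z-o[2])/d[2]
def proj(c,p):
    q=c['pose'][:3,:3].T@(np.asarray(p)-c['pose'][:3,3]); return c['f']*q[0]/q[2]+c['cx'],c['f']*q[1]/q[2]+c['cy']
def tri(c1,p1,c2,p2):
    o1,d1=ray(c1,*p1);o2,d2=ray(c2,*p2)
    t=np.linalg.lstsq(np.c_[d1,-d2],o2-o1,rcond=None)[0]
    a,b=o1+t[0]*d1,o2+t[1]*d2; return (a+b)/2,np.linalg.norm(a-b)
E
python3 - <<'E'
from h import *
for n in ('scene','top','wrist'):
    c=cap(n); save(c,n+'0.png'); print(n,c['vfov'],c['cx'],c['cy'],c['pose'].round(3).tolist())
s=r.state();print(s['time'],s['tcp_pos'],np.array(s['tool_rot']).round(3).tolist(),s['ft_force'])
E
```

```text
pics
scene 51.1252851158666 250.7715859840232 191.1776326509426 [[-0.628, 0.544, -0.556, 1.196], [0.778, 0.452, -0.436, 0.494], [0.014, -0.707, -0.707, 0.926], [0.0, 0.0, 0.0, 1.0]]
top 47.80463143650183 261.9251454193399 186.463900045001 [[-0.019, -0.996, 0.083, 0.424], [-1.0, 0.017, -0.015, 0.016], [0.013, -0.083, -0.996, 1.655], [0.0, 0.0, 0.0, 1.0]]
wrist 67.67898303468003 250.86781367380127 185.05466670891266 [[0.414, -0.887, -0.207, 0.337], [-0.91, -0.403, -0.092, -0.588], [-0.002, 0.226, -0.974, 0.384], [0.0, 0.0, 0.0, 1.0]]
0.15 [ 0.27865372 -0.61445168  0.22994506] [[0.911, 0.413, -0.0], [0.413, -0.911, 0.001], [-0.0, -0.001, -1.0]] [ 0.45999702  0.39391339 -0.18570856]
```

View pics/scene0.png

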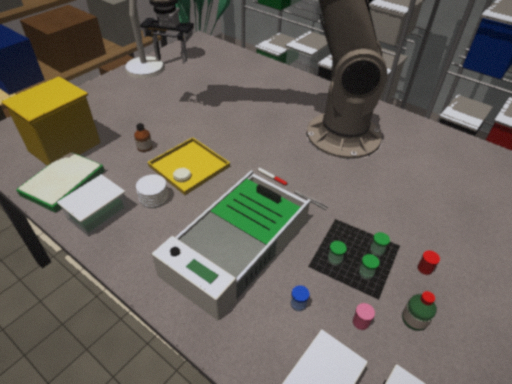

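View pics/top0.png

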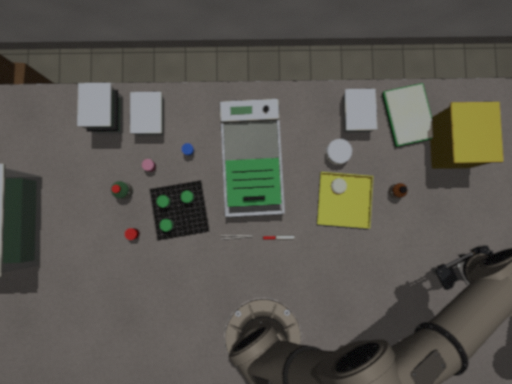

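```bash
cat >> h.py <<'E'
def blobs(c,lo,hi,amin=15):
    h=cv2.cvtColor(c['frame'],cv2.COLOR_RGB2HSV)
    m=cv2.inRange(h,lo,hi); n,l,s,ce=cv2.connectedComponentsWithStats(m)
    return [(ce[i].round(1).tolist(),s[i].tolist()) for i in range(1,n) if s[i][4]>=amin],m
GRN=((48,110,40),(75,255,255)); ORG=((5,150,120),(18,255,255)); YEL=((22,150,100),(32,255,255))
E
python3 - <<'E'
from h import *
t=cap('top');s=cap('scene')
for c,n in ((t,'top'),(s,'scene')):
    for k,R in (('G',GRN),('Y',YEL)):
        b,m=blobs(c,*R); print(n,k)
        for ce,st in b:
            print('  ',ce,st, onz(c,*ce,0.056).round(3))
            if st[4]>500:
                cn=max(cv2.findContours((m[st[1]:st[1]+st[3],st[0]:st[0]+st[2]]),0,2)[0],key=cv2.contourArea)+[st[0],st[1]]
                rc=cv2.minAreaRect(cv2.convexHull(cn)); z=.0815 if k=='G' else .02
                print('    box',[onz(c,*p,z).round(3)[:2].tolist() for p in cv2.boxPoints(rc)])
                ap=cv2.approxPolyDP(cv2.convexHull(cn),4,True)[:,0]
                print('    poly',[onz(c,*map(float,p),z).round(3)[:2].tolist() for p in ap])
i=cv2.resize(t['frame'][80:260,110:390],None,fx=2.85,fy=2.85,interpolation=cv2.INTER_CUBIC)
cv2.imwrite('pics/tz.png',i[:,:,::-1])
E
```

```text
top G
   [389.6, 120.6] [383, 94, 15, 52, 73] [ 0.797 -0.493  0.056]
   [252.8, 181.6] [226, 159, 54, 47, 2293] [0.575 0.026 0.056]
    box [[0.652, 0.123], [0.658, -0.067], [0.491, -0.072], [0.485, 0.117]]
    poly [[0.654, -0.065], [0.493, -0.065], [0.493, 0.117], [0.65, 0.119]]
   [186.4, 196.3] [180, 190, 13, 14, 140] [0.525 0.271 0.056]
   [162.2, 200.9] [156, 195, 14, 13, 136] [0.51  0.36  0.056]
   [165.3, 224.9] [159, 219, 13, 13, 136] [0.421 0.349 0.056]
top Y
   [475.7, 132.3] [451, 103, 51, 60, 2826] [ 0.747 -0.817  0.056]
    box [[0.869, -0.743], [0.876, -0.931], [0.644, -0.929], [0.636, -0.743]]
    poly [[0.868, -0.926], [0.645, -0.927], [0.641, -0.749], [0.863, -0.746]]
   [337.8, 174.9] [333, 174, 11, 3, 16] [ 0.595 -0.291  0.056]
   [357.5, 176.6] [345, 175, 26, 4, 37] [ 0.587 -0.364  0.056]
scene G
   [177.8, 3.4] [175, 0, 6, 6, 16] [-0.403 -1.316  0.056]
   [185.3, 3.0] [182, 0, 7, 8, 32] [-0.435 -1.289  0.056]
   [222.3, 5.3] [218, 0, 11, 15, 87] [-0.549 -1.106  0.056]
   [271.9, 3.1] [258, 0, 24, 10, 150] [-0.762 -0.913  0.056]
   [183.0, 16.2] [179, 9, 9, 14, 6
[... 538 characters left out ...]
.351 0.056]
   [337.9, 247.2] [330, 240, 17, 15, 206] [0.527 0.273 0.056]
   [370.3, 261.1] [362, 253, 18, 16, 219] [0.513 0.362 0.056]
   [207.9, 276.0] [203, 272, 10, 9, 28] [0.816 0.064 0.056]
scene Y
   [43.3, 98.0] [2, 76, 85, 46, 1945] [ 0.63  -0.997  0.056]
    box [[0.725, -1.17], [0.371, -1.195], [0.474, -0.949], [0.788, -0.952]]
    poly [[0.467, -0.965], [0.729, -0.953], [0.729, -1.157], [0.47, -1.174]]
   [189.5, 163.7] [148, 138, 81, 54, 1968] [ 0.54  -0.277  0.056]
    box [[0.598, -0.426], [0.32, -0.418], [0.426, -0.206], [0.67, -0.232]]
    poly [[0.423, -0.214], [0.616, -0.226], [0.598, -0.424], [0.406, -0.404]]
   [174.9, 147.4] [167, 143, 17, 10, 21] [ 0.512 -0.376  0.056]
```

View pics/tz.png

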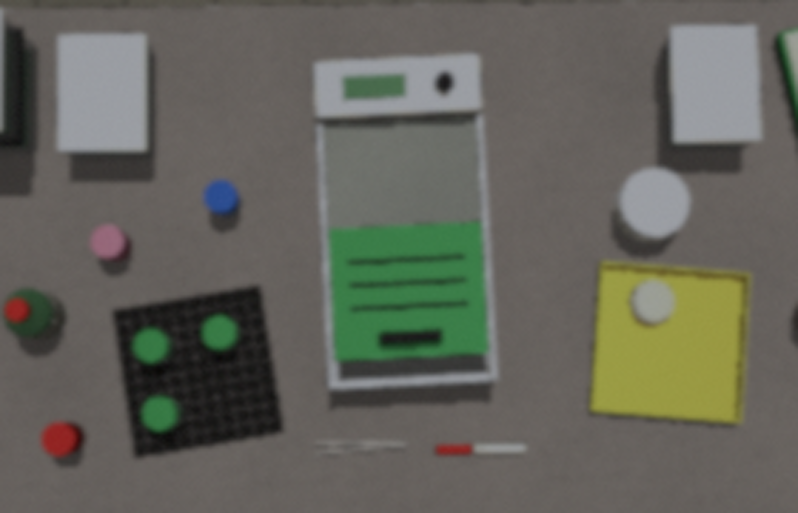

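```bash
cat >> h.py <<'E'
from scipy.spatial.transform import Rotation as Ro
def Rt(yaw): # tool y at world azimuth yaw(deg), tool z down
    a=np.radians(yaw); y=np.array([np.cos(a),np.sin(a),0]); z=np.array([0,0,-1.]); return np.c_[np.cross(y,z),y,z]
def plan(wps,start=None):
    s=r.state(); p,R=(np.array(s['tcp_pos']),np.array(s['tool_rot'])) if start is None else (np.array(start[0],float),Rt(start[1]))
    for w,yaw in wps:
        w=np.array(w,float); d=R.T@(w-p)/.3; T=Rt(yaw); rv=Ro.from_matrix(R.T@T).as_rotvec()/(2*np.pi)
        n=max(np.linalg.norm(w-p)/.0417,np.linalg.norm(rv)*360/7.16)
        print(w.round(3),yaw,'->',[round(float(v),3) for v in (*d,*rv)],'rows>=%.1f'%n,'' if max(abs(d))<=1 and .43<np.hypot(*w[:2])<.94 else '!!')
        p,R=w,T
E
python3 - <<'E'
from h import *
plan([((.37,-.4,.30),-35),((.48,-.18,.32),-10),((.48,.03,.30),2)])
E
```

```text
[ 0.37 -0.4   0.3 ] -35 -> [0.572, -0.526, -0.232, -0.0, -0.0, -0.085] rows>=5.8 
[ 0.48 -0.18  0.32] -10 -> [0.811, -0.12, -0.067, 0.0, 0.0, -0.069] rows>=5.9 
[0.48 0.03 0.3 ] 2 -> [0.689, -0.122, 0.067, 0.0, 0.0, -0.033] rows>=5.1
```

>>> move_arm:
  steps:
    - [0.572, -0.526, -0.232, 0, 0, -0.085, 94]
    - [0.572, -0.526, -0.232, 0, 0, -0.085, 94]
    - [0.572, -0.526, -0.232, 0, 0, -0.085, 94]
    - [0.572, -0.526, -0.232, 0, 0, -0.085, 94]
    - [0.572, -0.526, -0.232, 0, 0, -0.085, 94]
    - [0.572, -0.526, -0.232, 0, 0, -0.085, 94]
    - [0.572, -0.526, -0.232, 0, 0, -0.085, 94]
    - [0.572, -0.526, -0.232, 0, 0, -0.085, 94]
    - [0.572, -0.526, -0.232, 0, 0, -0.085, 94]
    - [0.572, -0.526, -0.232, 0, 0, -0.085, 94]

```text
time: 1.08
tcp_pos: [0.3691, -0.401, 0.2996]
tool_rot: [[0.575, 0.818, -0.001], [0.818, -0.575, 0.0], [-0.0, -0.001, -1.0]]
ft_force: [-0.7, -0.1, -0.2]
opening: 0.0941
gripper_force: 0.0
```

>>> move_arm:
  steps:
    - [0.811, -0.12, -0.067, 0, 0, -0.069, 94]
    - [0.811, -0.12, -0.067, 0, 0, -0.069, 94]
    - [0.811, -0.12, -0.067, 0, 0, -0.069, 94]
    - [0.811, -0.12, -0.067, 0, 0, -0.069, 94]
    - [0.811, -0.12, -0.067, 0, 0, -0.069, 94]
    - [0.811, -0.12, -0.067, 0, 0, -0.069, 94]
    - [0.811, -0.12, -0.067, 0, 0, -0.069, 94]
    - [0.811, -0.12, -0.067, 0, 0, -0.069, 94]
    - [0.811, -0.12, -0.067, 0, 0, -0.069, 94]
    - [0.811, -0.12, -0.067, 0, 0, -0.069, 94]

```text
time: 1.92
tcp_pos: [0.4793, -0.1819, 0.3197]
tool_rot: [[0.179, 0.984, -0.001], [0.984, -0.179, 0.0], [-0.0, -0.001, -1.0]]
ft_force: [-0.4, -0.3, 0.4]
opening: 0.094
gripper_force: 0.0
```

>>> move_arm:
  steps:
    - [0.689, -0.122, 0.067, 0, 0, -0.033, 94]
    - [0.689, -0.122, 0.067, 0, 0, -0.033, 94]
    - [0.689, -0.122, 0.067, 0, 0, -0.033, 94]
    - [0.689, -0.122, 0.067, 0, 0, -0.033, 94]
    - [0.689, -0.122, 0.067, 0, 0, -0.033, 94]
    - [0.689, -0.122, 0.067, 0, 0, -0.033, 94]
    - [0.689, -0.122, 0.067, 0, 0, -0.033, 94]
    - [0.689, -0.122, 0.067, 0, 0, -0.033, 94]
    - [0.689, -0.122, 0.067, 0, 0, -0.033, 94]
    - [0.689, -0.122, 0.067, 0, 0, -0.033, 94]

```text
time: 2.75
tcp_pos: [0.4806, 0.028, 0.3]
tool_rot: [[-0.027, 1.0, -0.0], [1.0, 0.027, -0.0], [-0.0, -0.0, -1.0]]
ft_force: [0.1, 0.4, 0.1]
opening: 0.0938
gripper_force: 0.0
```

```bash
python3 - <<'E'
from h import *
s=r.state();print(s['time'],s['tcp_pos'],s['q'])
c=cap('wrist'); save(c,'w1.png'); print(c['pose'].round(3).tolist())
E
```

```text
2.75 [0.48057905 0.02795763 0.30003471] [ 0.33604738  0.07833142 -0.55151306  1.91032471  0.04470567  1.1650527
 -0.20477742]
[[1.0, 0.027, 0.006, 0.478], [0.028, -0.974, -0.226, 0.093], [0.0, 0.226, -0.974, 0.455], [0.0, 0.0, 0.0, 1.0]]
```

View pics/w1.png

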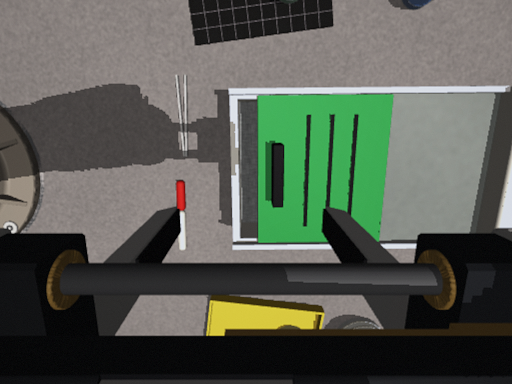

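```bash
python3 - <<'E'
from h import *
c=cap('wrist'); s=cap('scene'); t=cap('top')
def cov(c,box,th=4):
    b,m=blobs(c,*GRN); i=max([x for x in b if box[0]<x[0][0]<box[1]],key=lambda x:x[1][4]); st=i[1]
    k=np.zeros_like(m);k[st[1]:st[1]+st[3],st[0]:st[0]+st[2]]=m[st[1]:st[1]+st[3],st[0]:st[0]+st[2]]
    cn=max(cv2.findContours(k,0,2)[0],key=cv2.contourArea)
    return cv2.approxPolyDP(cv2.convexHull(cn),th,True)[:,0].astype(float),k,st
for c_,b in ((c,(200,420)),(s,(200,310)),(t,(220,290))):
    p,k,st=cov(c_,b); print('cover',p.tolist(),[onz(c_,*q,.0815)[:2].round(4).tolist() for q in p])
    h=cv2.cvtColor(c_['frame'],cv2.COLOR_RGB2HSV)
    sub=np.zeros_like(k); hull=cv2.convexHull(p.astype(np.int32)); cv2.fillPoly(sub,[hull],255); sub=cv2.erode(sub,np.ones((7,7)))
    d=((h[...,2]<45)&(sub>0)).astype(np.uint8)
    n,l,sg,ce=cv2.connectedComponentsWithStats(d)
    for i in range(1,n):
        if sg[i][4]>25: print('dark',ce[i].round(1),sg[i],onz(c_,*ce[i],.1075).round(4))
# front wall / rail white edges in wrist
g=c['frame'].min(2)
for u in (300,360,440):
    col=g[60:260,u].astype(int); w=np.where(col>150)[0]+60; print('white rows at',u,w.tolist())
for v in (110,150,200,235):
    row=g[v,220:270]; w=np.where(row>150)[0]+220; print('white cols at',v,w.tolist())
E
```

```text
cover [[392.0, 94.0], [378.0, 241.0], [258.0, 242.0], [258.0, 96.0]] [[0.6529, 0.128], [0.6607, -0.0688], [0.4927, -0.075], [0.4861, 0.1209]]
dark [306.5 168.8] [304 115   6 111 292] [0.548  0.0351 0.1075]
dark [329.7 161.5] [326 115   8  92 246] [0.5756 0.0449 0.1075]
dark [352.5 162.4] [348 115  10 100 285] [0.6037 0.0445 0.1075]
dark [277.2 174.2] [271 143  13  64 726] [0.5124 0.0274 0.1075]
dark [332.1 227.3] [322 209  28  30 455] [ 0.5865 -0.0402  0.1075]
cover [[246.0, 179.0], [298.0, 206.0], [266.0, 243.0], [211.0, 211.0]] [[0.4995, -0.0713], [0.4913, 0.1155], [0.6559, 0.1254], [0.6649, -0.0636]]
dark [267.7 195.5] [257 189  22  13  52] [0.5343 0.0372 0.1075]
cover [[279.0, 202.0], [227.0, 179.0], [226.0, 162.0], [277.0, 159.0]] [[0.4967, -0.0685], [0.5839, 0.1194], [0.6465, 0.1223], [0.6545, -0.0646]]
white rows at 300 [87, 88, 89, 90, 91, 92, 93, 245, 246, 247, 248, 249]
white rows at 360 [87, 88, 89, 90, 91, 92, 93]
white rows at 440 [86, 87, 88, 89, 90, 91, 92]
white cols at 110 [230, 231, 232, 233, 234, 235, 236, 237]
white cols at 150 []
white cols at 200 [232, 233, 234, 235, 236, 237, 238, 239]
white cols at 235 [232, 233, 234, 235, 236, 237, 238, 239]
```

```bash
python3 - <<'E'
from h import *
plan([((.513,.0245,.20),2.1),((.513,.0245,.114),2.1)])
c=cap('wrist'); np.savez('w1.npz',frame=c['frame'],pose=c['pose'],f=c['f'],cx=c['cx'],cy=c['cy'])
E
```

```text
[0.513 0.024 0.2  ] 2.1 -> [-0.018, 0.108, 0.334, 0.0, -0.0, -0.001] rows>=2.5 
[0.513 0.024 0.114] 2.1 -> [0.0, 0.0, 0.287, 0.0, 0.0, 0.0] rows>=2.1
```

>>> move_arm:
  steps:
    - [-0.018, 0.108, 0.334, 0, 0, -0.001, 50]
    - [-0.018, 0.108, 0.334, 0, 0, -0.001, 50]
    - [-0.018, 0.108, 0.334, 0, 0, -0.001, 50]
    - [-0.018, 0.108, 0.334, 0, 0, -0.001, 50]
    - [-0.018, 0.108, 0.334, 0, 0, -0.001, 50]
    - [-0.018, 0.108, 0.334, 0, 0, -0.001, 50]
    - [-0.018, 0.108, 0.334, 0, 0, -0.001, 50]

```text
time: 3.58
tcp_pos: [0.5135, 0.0255, 0.2018]
tool_rot: [[-0.036, 0.999, 0.003], [0.999, 0.036, -0.0], [-0.0, 0.003, -1.0]]
ft_force: [0.4, 0.2, 0.7]
opening: 0.0518
gripper_force: 0.0
```

```bash
python3 - <<'E'
from h import *
c=cap('wrist'); save(c,'w2.png')
h=cv2.cvtColor(c['frame'],cv2.COLOR_RGB2HSV)
print(r.state()['tcp_pos'])
d=(h[...,2]<45).astype(np.uint8); n,l,sg,ce=cv2.connectedComponentsWithStats(d)
for i in range(1,n):
    if sg[i][4]>60: print(ce[i].round(1),sg[i],onz(c,*ce[i],.1075).round(4))
E
```

```text
[0.51352434 0.02539113 0.20171459]
[197.3   6. ] [ 147    0  148   19 1291] [0.4659 0.1742 0.1075]
[209.1 327.3] [    0   111   512   273 37883] [ 0.4762 -0.1159  0.1075]
[323.4 166.4] [318 110  11 115 441] [0.5759 0.0518 0.1075]
[401.  270.3] [ 337  110  175  219 7199] [ 0.6599 -0.046   0.1075]
[251.1 190.7] [ 244  148   15   87 1278] [0.5132 0.0275 0.1075]
```

View pics/w2.png

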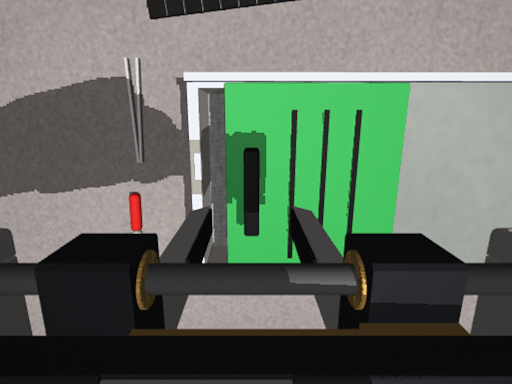

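>>> move_arm:
  steps:
    - [0, 0, 0.15, 0, 0, 0, 50]
    - [0, 0, 0.287, 0, 0, 0, 50]
    - [0, 0, 0.287, 0, 0, 0, 50]
    - [0, 0, 0.287, 0, 0, 0, 50]
    - [0, 0, 0.287, 0, 0, 0, 50]
    - [0, 0, 0.287, 0, 0, 0, 0]
    - [0, 0, 0.287, 0, 0, 0, 0]
    - [0, 0, 0.287, 0, 0, 0, 0]
    - [0, 0, 0.287, 0, 0, 0, 0]
    - [0, 0, 0.287, 0, 0, 0, 0]
    - [0, 0, 0.287, 0, 0, 0, 0]
    - [0, 0, 0.287, 0, 0, 0, 0]

```text
time: 4.63
tcp_pos: [0.5132, 0.0253, 0.1141]
tool_rot: [[-0.036, 0.999, 0.0], [0.999, 0.036, -0.0], [-0.0, 0.0, -1.0]]
ft_force: [-0.7, -0.1, 6.1]
opening: 0.0139
gripper_force: 30.0
```

>>> move_arm:
  steps:
    - [0, 0.03, 0, 0, 0, 0, 0]
    - [0, 0.06, 0, 0, 0, 0, 0]
    - [0, 0.09, 0, 0, 0, 0, 0]
    - [0, 0.12, 0, 0, 0, 0, 0]
    - [0, 0.16, 0, 0, 0, 0, 0]
    - [0, 0.2, 0, 0, 0, 0, 0]
    - [0, 0.24, 0, 0, 0, 0, 0]
    - [0, 0.28, 0, 0, 0, 0, 0]
    - [0, 0.32, 0, 0, 0, 0, 0]
    - [0, 0.36, 0, 0, 0, 0, 0]
    - [0, 0.38, 0, 0, 0, 0, 0]
    - [0, 0.4, 0, 0, 0, 0, 0]

```text
time: 5.63
tcp_pos: [0.634, 0.0295, 0.1142]
tool_rot: [[-0.036, 0.999, 0.001], [0.999, 0.036, -0.0], [-0.0, 0.001, -1.0]]
ft_force: [-1.6, -1.0, 8.5]
opening: 0.0137
gripper_force: 30.0
```

>>> move_arm:
  steps:
    - [0, 0, 0, 0, 0, 0, 0]
    - [0, 0, 0, 0, 0, 0, 0]
    - [0, 0.01, 0, 0, 0, 0, 0]
    - [0, 0.02, 0, 0, 0, 0, 0]
    - [0, 0.03, 0, 0, 0, 0, 0]
    - [0, 0.03, 0, 0, 0, 0, 0]

```text
time: 6.13
tcp_pos: [0.639, 0.0298, 0.1139]
tool_rot: [[-0.036, 0.999, -0.007], [0.999, 0.036, -0.002], [-0.001, -0.007, -1.0]]
ft_force: [-25.7, -2.0, 28.9]
opening: 0.0136
gripper_force: 30.0
```

>>> move_arm:
  steps:
    - [0, -0.013, 0, 0, 0, 0, 0]
    - [0, -0.013, 0, 0, 0, 0, 50]
    - [0, -0.013, 0, 0, 0, 0, 50]
    - [0, -0.013, 0, 0, 0, 0, 50]
    - [0, -0.013, 0, 0, 0, 0, 50]
    - [0, -0.013, 0, 0, 0, 0, 50]
    - [0, -0.013, -0.2, 0, 0, 0, 60]
    - [0, -0.013, -0.4, 0, 0, 0, 94]
    - [0, -0.313, -0.6, 0, 0, 0, 94]
    - [0, -0.413, -0.6, 0, 0, 0, 94]
    - [0, -0.413, -0.6, 0, 0, 0, 94]
    - [0, -0.413, -0.6, 0, 0, 0, 94]

```text
time: 7.13
tcp_pos: [0.5162, 0.0258, 0.2956]
tool_rot: [[-0.037, 0.999, 0.001], [0.999, 0.037, -0.0], [-0.0, 0.001, -1.0]]
ft_force: [0.6, 0.1, 1.2]
opening: 0.0835
gripper_force: 0.0
```

```bash
python3 - <<'E'
from h import *
c=cap('wrist'); save(c,'w3.png'); print(r.state()['tcp_pos'],r.state()['time'])
for R in (ORG,GRN):
    for b in blobs(c,*R,60)[0]: print(b,onz(c,*b[0],.066).round(4))
E
```

```text
[0.51439626 0.02595525 0.29863106] 7.1833
([269.1, 203.5], [254, 189, 31, 30, 721]) [ 0.5431 -0.0239  0.066 ]
([394.1, 159.0], [322, 92, 145, 150, 16095]) [0.7085 0.0448 0.066 ]
([507.1, 159.8], [499, 120, 13, 62, 422]) [0.8613 0.0494 0.066 ]
```

View pics/w3.png

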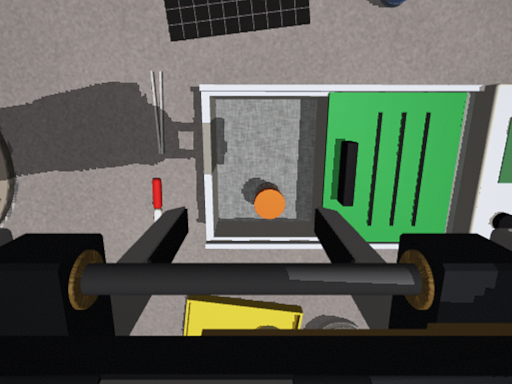

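```bash
python3 - <<'E'
from h import *
c=cap('wrist'); s=cap('scene'); t=cap('top')
pw=blobs(c,*ORG,60)[0][0][0]
for n,x in (('scene',s),('top',t)):
    for b in blobs(x,*ORG,15)[0]:
        p,e=tri(c,pw,x,b[0]); print(n,b,p.round(4),round(e,4))
b,m=blobs(c,*GRN,5000); st=b[0][1]; 
cn=max(cv2.findContours(m,0,2)[0],key=cv2.contourArea); p=cv2.approxPolyDP(cv2.convexHull(cn),4,True)[:,0].astype(float)
P=np.array([onz(c,*q,.0815)[:2] for q in p]); print(p.tolist(),P.round(4).tolist(),'cov centre',P.mean(0))
g=c['frame'].min(2).astype(int)
for v in (110,140,170,200,215): 
    w=np.where(g[v,190:235]>140)[0]+190; print('front wall',v,w.min() if len(w) else 0,w.max() if len(w) else 0, onz(c,w.max()+.5,v,.075)[:2] if len(w) else '')
for u in (230,260,290,310):
    w=np.where(g[70:110,u]>140)[0]+70; x=np.where(g[225:255,u]>140)[0]+225
    print('rails',u,w.tolist(),x.tolist(),onz(c,u,w.min()-.5,.086)[:2],onz(c,u,w.max()+.5,.075)[:2],onz(c,u,x.max()+.5,.075)[:2],onz(c,u,x.min()-.5,.086)[:2])
# tray
b,m=blobs(t,(20,90,60),(34,255,255),300); 
for bb in b:
    st=bb[1]; k=np.zeros_like(m); sl=np.s_[st[1]:st[1]+st[3],st[0]:st[0]+st[2]]; k[sl]=m[sl]
    rc=cv2.minAreaRect(max(cv2.findContours(k,0,2)[0],key=cv2.contourArea)); q=np.array([onz(t,*x,.02)[:2] for x in cv2.boxPoints(rc)]); print('tray',q.round(3).tolist(),q.mean(0))
E
```

```text
scene ([138.7, 134.1], [135, 133, 7, 4, 16]) [ 0.6434 -0.0771  0.303 ] 0.333
scene ([248.1, 198.8], [241, 193, 15, 12, 136]) [ 0.5437 -0.0264  0.0589] 0.0005
[[465.0, 92.0], [442.0, 233.0], [369.0, 240.0], [323.0, 206.0], [330.0, 93.0]] [[0.7766, 0.1328], [0.7834, -0.0542], [0.6832, -0.0683], [0.6142, -0.0211], [0.609, 0.1252]] cov centre [0.69328815 0.02288653]
front wall 110 192 234 [0.49078726 0.10053811]
front wall 140 192 234 [0.49172142 0.06259213]
front wall 170 195 230 [0.48735    0.02261682]
front wall 200 190 233 [ 0.49235754 -0.01898112]
front wall 215 190 234 [ 0.49426152 -0.04058791]
rails 230 [84, 85, 86, 87, 88, 89, 90, 91, 92, 93, 94, 95, 100, 101, 102, 103, 104, 105, 106, 107, 108, 109] [236, 237, 238, 239, 243, 244, 245, 246, 247, 248, 250] [0.48513263 0.13121389] [0.48503208 0.10093921] [ 0.48914164 -0.09429898] [ 0.48929606 -0.06658369]
rails 260 [84, 85, 86, 87, 88, 89, 90, 91, 92, 93, 94, 95, 100, 102, 103, 104, 105, 106, 107, 108, 109] [236, 237, 238, 243, 244, 245, 246, 247, 248, 253, 254] [0.5215708  0.13260026] [0.5233113  0.10238325] [ 0.53234714 -0.09899509] [ 0.53044179 -0.06510431]
rails 290 [84, 85, 86, 87, 88, 89, 90, 92, 93, 94, 95, 100, 101, 102, 103, 104, 105, 106, 109] [236, 237, 238, 239, 243, 244, 245, 246, 247, 248, 250, 251, 252, 253, 254] [0.55803705 0.1339877 ] [0.56162062 0.10382842] [ 0.57545956 -0.09745795] [ 0.57162333 -0.06362365]
rails 310 [71, 72, 73, 74, 84, 85, 86, 87, 88, 89, 90, 91, 92, 93, 94, 95] [236, 237, 238, 239, 243, 244, 245, 246, 247, 248, 249, 250, 251, 252, 253, 254] [0.58110837 0.14973022] [0.58572995 0.12187398] [ 0.60422238 -0.09643243] [ 0.5990976  -0.06263583]
tray [[0.875, -0.738], [0.884, -0.937], [0.638, -0.936], [0.629, -0.739]] [ 0.75642276 -0.8373861 ]
tray [[0.413, -0.209], [0.614, -0.23], [0.595, -0.434], [0.393, -0.411]] [ 0.50380233 -0.32114718]
```

```bash
python3 - <<'E'
from h import *
plan([((.5434,-.0245,.15),2.1),((.5434,-.0245,.064),2.1),((.5434,-.0245,.22),2.1),((.464,-.294,.22),-30),((.464,-.294,.0585),-30),((.464,-.294,.22),-30)])
E
```

```text
[ 0.543 -0.024  0.15 ] 2.1 -> [-0.168, 0.077, 0.482, 0.0, 0.0, -0.0] rows>=3.7 
[ 0.543 -0.024  0.064] 2.1 -> [0.0, 0.0, 0.287, 0.0, 0.0, 0.0] rows>=2.1 
[ 0.543 -0.024  0.22 ] 2.1 -> [0.0, 0.0, -0.52, 0.0, 0.0, 0.0] rows>=3.7 
[ 0.464 -0.294  0.22 ] -30 -> [-0.888, -0.297, 0.0, 0.0, 0.0, 0.089] rows>=6.7 
[ 0.464 -0.294  0.058] -30 -> [0.0, 0.0, 0.538, 0.0, 0.0, 0.0] rows>=3.9 
[ 0.464 -0.294  0.22 ] -30 -> [0.0, 0.0, -0.538, 0.0, 0.0, 0.0] rows>=3.9
```

>>> move_arm:
  steps:
    - [-0.168, 0.077, 0.482, 0, 0, 0, 72]
    - [-0.168, 0.077, 0.482, 0, 0, 0, 72]
    - [-0.168, 0.077, 0.482, 0, 0, 0, 72]
    - [-0.168, 0.077, 0.482, 0, 0, 0, 72]
    - [-0.168, 0.077, 0.482, 0, 0, 0, 72]
    - [-0.168, 0.077, 0.482, 0, 0, 0, 72]
    - [-0.168, 0.077, 0.482, 0, 0, 0, 72]
    - [-0.168, 0.077, 0.58, 0, 0, 0, 72]
    - [-0.168, 0.077, 0.68, 0, 0, 0, 72]
    - [-0.168, 0.077, 0.769, 0, 0, 0, 72]
    - [-0.168, 0.077, 0.769, 0, 0, 0, 72]
    - [-0.168, 0.077, 0.769, 0, 0, 0, 72]

```text
time: 8.33
tcp_pos: [0.5435, -0.0232, 0.0643]
tool_rot: [[-0.037, 0.999, 0.0], [0.999, 0.037, 0.0], [0.0, 0.0, -1.0]]
ft_force: [0.1, 0.3, 1.0]
opening: 0.0721
gripper_force: 0.0
```

>>> move_arm:
  steps:
    - [0, 0, 0, 0, 0, 0, 30]
    - [0, 0, 0, 0, 0, 0, 30]
    - [0, 0, 0, 0, 0, 0, 30]
    - [0, 0, 0, 0, 0, 0, 30]
    - [0, 0, 0, 0, 0, 0, 30]
    - [0, 0, 0, 0, 0, 0, 30]

```text
time: 8.83
tcp_pos: [0.5436, -0.0241, 0.0639]
tool_rot: [[-0.036, 0.999, 0.001], [0.999, 0.036, -0.0], [-0.0, 0.001, -1.0]]
ft_force: [0.5, 0.3, 8.5]
opening: 0.043
gripper_force: 30.0
```

>>> move_arm:
  steps:
    - [0, 0, -0.1, 0, 0, 0, 30]
    - [0, 0, -0.2, 0, 0, 0, 30]
    - [0, 0, -0.32, 0, 0, 0, 30]
    - [0, 0, -0.44, 0, 0, 0, 30]
    - [0, 0, -0.52, 0, 0, 0, 30]
    - [0, 0, -0.52, 0, 0, 0, 30]
    - [0, 0, -0.52, 0, 0, 0, 30]

```text
time: 9.42
tcp_pos: [0.5435, -0.0242, 0.2203]
tool_rot: [[-0.036, 0.999, 0.002], [0.999, 0.036, -0.0], [-0.001, 0.002, -1.0]]
ft_force: [-0.3, -0.7, -1.4]
opening: 0.0434
gripper_force: 30.0
```

>>> move_arm:
  steps:
    - [-0.1, -0.03, 0, 0, 0, 0.01, 30]
    - [-0.2, -0.06, 0, 0, 0, 0.02, 30]
    - [-0.3, -0.1, 0, 0, 0, 0.03, 30]
    - [-0.4, -0.13, 0, 0, 0, 0.04, 30]
    - [-0.5, -0.17, 0, 0, 0, 0.05, 30]
    - [-0.6, -0.2, 0, 0, 0, 0.06, 30]
    - [-0.7, -0.23, 0, 0, 0, 0.07, 30]
    - [-0.8, -0.26, 0, 0, 0, 0.08, 30]
    - [-0.888, -0.297, 0, 0, 0, 0.089, 30]
    - [-0.888, -0.297, 0, 0, 0, 0.089, 30]
    - [-0.888, -0.297, 0, 0, 0, 0.089, 30]
    - [-0.888, -0.297, 0, 0, 0, 0.089, 30]

```text
time: 10.42
tcp_pos: [0.4633, -0.2926, 0.2179]
tool_rot: [[0.499, 0.867, -0.002], [0.867, -0.499, 0.001], [0.0, -0.002, -1.0]]
ft_force: [-0.1, -0.2, -1.0]
opening: 0.0433
gripper_force: 30.0
```

```bash
python3 - <<'E'
from h import *
s=r.state();print(s['tcp_pos'],s['opening'])
c=cap('wrist'); save(c,'w4.png')
E
```

```text
[ 0.46327247 -0.2926492   0.21787304] 0.04325058120957155
```

View pics/w4.png

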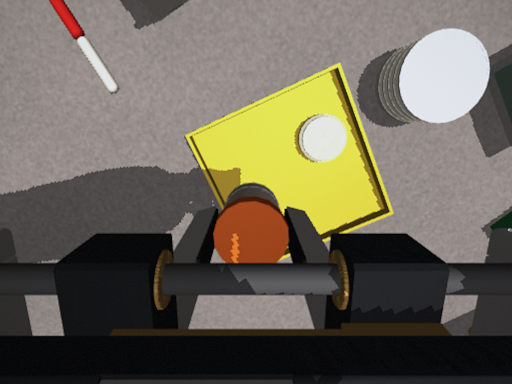

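```bash
python3 - <<'E'
from h import *
c=cap('wrist')
A,B,D=[onz(c,*p,.02)[:2] for p in ((187,135),(340,66),(392,212))]
print(A,B,D,'centre',(A+D)/2,np.linalg.norm(A-B),np.linalg.norm(B-D))
plan([((.464,-.294,.0585),-30)])
E
```

```text
[ 0.41800645 -0.21391199] [ 0.61352933 -0.23554271] [ 0.59467465 -0.42820271] centre [ 0.50634055 -0.32105735] 0.1967157500663535 0.19358041526543893
[ 0.464 -0.294  0.058] -30 -> [-0.005, 0.004, 0.533, -0.0, -0.0, 0.0] rows>=3.8
```

>>> move_arm:
  steps:
    - [0, 0, 0.1, 0, 0, 0, 30]
    - [0, 0, 0.2, 0, 0, 0, 30]
    - [0, 0, 0.3, 0, 0, 0, 30]
    - [0, 0, 0.4, 0, 0, 0, 30]
    - [0, 0, 0.46, 0, 0, 0, 30]
    - [0, 0, 0.5, 0, 0, 0, 30]
    - [0, 0, 0.52, 0, 0, 0, 30]
    - [0, 0, 0.53, 0, 0, 0, 30]
    - [0, 0, 0.534, 0, 0, 0, 30]
    - [0, 0, 0.534, 0, 0, 0, 30]

```text
time: 11.35
tcp_pos: [0.4641, -0.2936, 0.0597]
tool_rot: [[0.499, 0.866, 0.001], [0.866, -0.499, -0.001], [0.0, 0.001, -1.0]]
ft_force: [-0.7, 1.0, -1.0]
opening: 0.0431
gripper_force: 30.0
```

>>> move_arm:
  steps:
    - [0, 0, 0, 0, 0, 0, 72]
    - [0, 0, 0, 0, 0, 0, 72]
    - [0, 0, 0, 0, 0, 0, 72]
    - [0, 0, 0, 0, 0, 0, 72]
    - [0, 0, -0.05, 0, 0, 0, 72]
    - [0, 0, -0.15, 0, 0, 0, 72]
    - [0, 0, -0.28, 0, 0, 0, 72]
    - [0, 0, -0.4, 0, 0, 0, 72]
    - [0, 0, -0.53, 0, 0, 0, 72]
    - [0, 0, -0.65, 0, 0, 0, 72]
    - [0, 0, -0.65, 0, 0, 0, 72]

```text
time: 12.27
tcp_pos: [0.466, -0.2947, 0.2612]
tool_rot: [[0.5, 0.866, 0.008], [0.866, -0.5, -0.005], [-0.0, 0.01, -1.0]]
ft_force: [1.5, -1.1, 0.2]
opening: 0.072
gripper_force: 0.0
```

```bash
python3 - <<'E'
from h import *
s=r.state();print(s['time'],s['tcp_pos'])
c=cap('wrist');sc=cap('scene');t=cap('top')
for x in (c,sc,t):
    for b in blobs(x,*ORG,30)[0]: print('org',b,onz(x,*b[0],.06).round(4))
for x in (sc,t):
    for b in blobs(x,*GRN,60)[0]:
        p=onz(x,*b[0],.06).round(4)
        if p[0]>.3 and .2<p[1]<.5: print('grn',b,p)
plan([((.50,-.18,.25),-20),((.53,.07,.25),5),((.47,.27,.25),35),((.44,.30,.28),35)])
E
```

```text
12.2667 [ 0.46603527 -0.29465997  0.26123551]
org ([247.8, 171.5], [231, 155, 34, 34, 912]) [ 0.4636 -0.2937  0.06  ]
org ([201.6, 150.5], [196, 146, 13, 10, 101]) [ 0.4692 -0.2904  0.06  ]
org ([339.8, 209.6], [335, 206, 11, 8, 76]) [ 0.4656 -0.2933  0.06  ]
grn ([381.0, 239.0], [373, 233, 17, 13, 170]) [0.4303 0.3511 0.06  ]
grn ([337.9, 247.3], [330, 240, 17, 16, 206]) [0.5306 0.2739 0.06  ]
grn ([370.4, 261.0], [362, 253, 18, 16, 218]) [0.5152 0.3623 0.06  ]
grn ([186.3, 196.2], [180, 190, 13, 13, 134]) [0.5251 0.2712 0.06  ]
grn ([162.3, 200.9], [156, 195, 14, 13, 136]) [0.5094 0.3592 0.06  ]
grn ([165.3, 224.9], [159, 219, 13, 13, 136]) [0.4213 0.3482 0.06  ]
[ 0.5  -0.18  0.25] -20 -> [0.389, -0.084, 0.014, 0.0, 0.0, -0.028] rows>=2.9 
[0.53 0.07 0.25] 5 -> [0.817, -0.191, 0.0, 0.0, 0.0, -0.069] rows>=6.0 
[0.47 0.27 0.25] 35 -> [0.682, -0.141, 0.0, 0.0, 0.0, -0.083] rows>=5.0 
[0.44 0.3  0.28] 35 -> [0.139, -0.025, -0.1, 0.0, 0.0, 0.0] rows>=1.2
```

>>> move_arm:
  steps:
    - [0.389, -0.084, -0.1, 0, 0, -0.028, 72]
    - [0.389, -0.084, -0.1, 0, 0, -0.028, 72]
    - [0.389, -0.084, -0.1, 0, 0, -0.028, 72]
    - [0.389, -0.084, -0.1, 0, 0, -0.028, 72]
    - [0.389, -0.084, -0.1, 0, 0, -0.028, 72]
    - [0.389, -0.084, -0.1, 0, 0, -0.028, 72]

```text
time: 12.92
tcp_pos: [0.4994, -0.18, 0.2827]
tool_rot: [[0.34, 0.94, -0.002], [0.94, -0.34, 0.001], [-0.0, -0.002, -1.0]]
ft_force: [-0.4, -0.3, 0.4]
opening: 0.0715
gripper_force: 0.0
```

>>> move_arm:
  steps:
    - [0.817, -0.191, 0, 0, 0, -0.069, 72]
    - [0.817, -0.191, 0, 0, 0, -0.069, 72]
    - [0.817, -0.191, 0, 0, 0, -0.069, 72]
    - [0.817, -0.191, 0, 0, 0, -0.069, 72]
    - [0.817, -0.191, 0, 0, 0, -0.069, 72]
    - [0.817, -0.191, 0, 0, 0, -0.069, 72]
    - [0.817, -0.191, 0, 0, 0, -0.069, 72]
    - [0.817, -0.191, 0, 0, 0, -0.069, 72]
    - [0.817, -0.191, 0, 0, 0, -0.069, 72]

```text
time: 13.67
tcp_pos: [0.5294, 0.0686, 0.2829]
tool_rot: [[-0.085, 0.996, -0.002], [0.996, 0.085, -0.0], [-0.0, -0.002, -1.0]]
ft_force: [-0.0, -0.6, 0.5]
opening: 0.0721
gripper_force: 0.0
```

>>> move_arm:
  steps:
    - [0.682, -0.141, 0, 0, 0, -0.083, 72]
    - [0.682, -0.141, 0, 0, 0, -0.083, 72]
    - [0.682, -0.141, 0, 0, 0, -0.083, 72]
    - [0.682, -0.141, 0, 0, 0, -0.083, 72]
    - [0.682, -0.141, 0, 0, 0, -0.083, 72]
    - [0.682, -0.141, 0, 0, 0, -0.083, 72]
    - [0.682, -0.141, 0, 0, 0, -0.083, 72]
    - [0.682, -0.141, 0, 0, 0, -0.083, 72]
    - [0.682, -0.141, 0, 0, 0, -0.083, 72]

```text
time: 14.42
tcp_pos: [0.4708, 0.2679, 0.2835]
tool_rot: [[-0.568, 0.823, -0.0], [0.823, 0.568, -0.001], [-0.001, -0.001, -1.0]]
ft_force: [0.4, -0.7, -0.1]
opening: 0.0716
gripper_force: 0.0
```

```bash
python3 - <<'E'
from h import *
s=r.state();print(s['time'],s['tcp_pos'])
c=cap('wrist');save(c,'w5.png');sc=cap('scene')
S=[b[0] for b in blobs(sc,*GRN,60)[0] if 320<b[0][0]<400 and b[0][1]>200]
for b in blobs(c,*GRN,200)[0]:
    print(b,onz(c,*b[0],.06).round(4),[ (p.round(4).tolist(),round(e,4)) for p,e in (tri(c,b[0],sc,q) for q in S) if e<.01])
E
```

```text
14.4167 [0.47078839 0.267916   0.28351349]
([256.3, 94.8], [239, 77, 36, 37, 1012]) [0.4221 0.3492 0.06  ] [([0.4218, 0.35, 0.0494], np.float64(0.0001))]
([316.9, 127.5], [300, 110, 35, 36, 956]) [0.5098 0.3605 0.06  ] [([0.5109, 0.3612, 0.0543], np.float64(0.0001))]
([289.8, 214.1], [274, 199, 33, 31, 766]) [0.5509 0.2457 0.06  ] [([0.5527, 0.245, 0.054], np.float64(0.0011))]
([280.3, 322.1], [258, 308, 52, 22, 608]) [0.6419 0.098  0.06  ] []
```

View pics/w5.png

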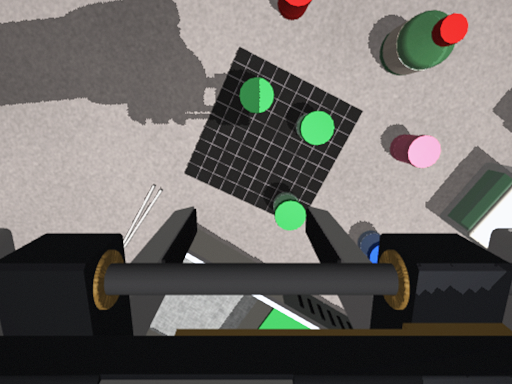

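```bash
python3 - <<'E'
from h import *
plan([((.5513,.2455,.15),30),((.5513,.2455,.0575),30),((.5513,.2455,.22),30),((.541,-.033,.22),2.1),((.541,-.033,.064),2.1)])
E
```

```text
[0.551 0.246 0.15 ] 30 -> [-0.215, 0.178, 0.446, -0.0, 0.0, 0.013] rows>=3.8 
[0.551 0.246 0.058] 30 -> [0.0, 0.0, 0.308, 0.0, 0.0, 0.0] rows>=2.2 
[0.551 0.246 0.22 ] 30 -> [0.0, 0.0, -0.542, 0.0, 0.0, 0.0] rows>=3.9 
[ 0.541 -0.033  0.22 ] 2.1 -> [-0.787, -0.494, 0.0, 0.0, 0.0, 0.077] rows>=6.7 
[ 0.541 -0.033  0.064] 2.1 -> [0.0, 0.0, 0.52, 0.0, 0.0, 0.0] rows>=3.7
```

>>> move_arm:
  steps:
    - [-0.215, 0.178, 0.446, 0, 0, 0.013, 72]
    - [-0.215, 0.178, 0.446, 0, 0, 0.013, 72]
    - [-0.215, 0.178, 0.446, 0, 0, 0.013, 72]
    - [-0.215, 0.178, 0.446, 0, 0, 0.013, 72]
    - [-0.215, 0.178, 0.446, 0, 0, 0.013, 72]
    - [-0.215, 0.178, 0.446, 0, 0, 0.013, 72]
    - [-0.215, 0.178, 0.446, 0, 0, 0.013, 72]
    - [-0.215, 0.178, 0.446, 0, 0, 0.013, 72]

```text
time: 15.18
tcp_pos: [0.5505, 0.2484, 0.1518]
tool_rot: [[-0.503, 0.865, 0.002], [0.865, 0.503, 0.001], [-0.0, 0.002, -1.0]]
ft_force: [1.0, -0.2, -0.1]
opening: 0.0718
gripper_force: 0.0
```

```bash
python3 - <<'E'
from h import *
print(r.state()['tcp_pos'])
c=cap('wrist');save(c,'w6.png')
for b in blobs(c,*GRN,300)[0]: print(b,[onz(c,*b[0],z).round(4)[:2].tolist() for z in (.054,.058,.062)])
E
```

```text
[0.55048593 0.24843321 0.15182114]
([174.9, 16.1], [145, 0, 59, 39, 1821]) [[0.4251, 0.3429], [0.4265, 0.3423], [0.428, 0.3417]]
([278.0, 52.0], [251, 22, 56, 61, 2603]) [[0.5097, 0.3616], [0.5098, 0.3607], [0.5099, 0.3598]]
([250.7, 197.5], [227, 174, 49, 48, 1836]) [[0.5524, 0.2439], [0.5519, 0.2449], [0.5513, 0.2458]]
```

View pics/w6.png

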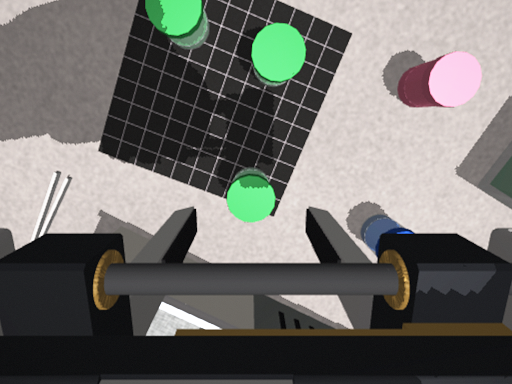

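>>> move_arm:
  steps:
    - [0, 0, 0.1, 0, 0, 0, 72]
    - [0, 0, 0.2, 0, 0, 0, 72]
    - [0, 0, 0.308, 0, 0, 0, 72]
    - [0, 0, 0.308, 0, 0, 0, 72]
    - [0, 0, 0.308, 0, 0, 0, 72]
    - [0, 0, 0.308, 0, 0, 0, 30]
    - [0, 0, 0.308, 0, 0, 0, 30]
    - [0, 0, 0.308, 0, 0, 0, 30]
    - [0, 0, 0.308, 0, 0, 0, 30]
    - [0, 0, 0.308, 0, 0, 0, 30]
    - [0, 0, 0.308, 0, 0, 0, 30]
    - [0, 0, 0.308, 0, 0, 0, 30]

```text
time: 16.23
tcp_pos: [0.5509, 0.2481, 0.0587]
tool_rot: [[-0.502, 0.865, 0.001], [0.865, 0.502, 0.0], [-0.0, 0.001, -1.0]]
ft_force: [-1.7, -1.6, 9.7]
opening: 0.0434
gripper_force: 30.0
```

>>> move_arm:
  steps:
    - [0, 0, -0.1, 0, 0, 0, 30]
    - [0, 0, -0.2, 0, 0, 0, 30]
    - [0, 0, -0.32, 0, 0, 0, 30]
    - [0, 0, -0.44, 0, 0, 0, 30]
    - [0, 0, -0.542, 0, 0, 0, 30]
    - [0, 0, -0.542, 0, 0, 0, 30]
    - [0, 0, -0.542, 0, 0, 0, 30]

```text
time: 16.82
tcp_pos: [0.551, 0.2481, 0.222]
tool_rot: [[-0.502, 0.865, 0.003], [0.865, 0.502, 0.001], [-0.001, 0.003, -1.0]]
ft_force: [0.7, -1.5, -1.7]
opening: 0.0433
gripper_force: 30.0
```

>>> move_arm:
  steps:
    - [-0.1, -0.06, 0, 0, 0, 0.01, 30]
    - [-0.2, -0.12, 0, 0, 0, 0.02, 30]
    - [-0.3, -0.19, 0, 0, 0, 0.03, 30]
    - [-0.4, -0.25, 0, 0, 0, 0.04, 30]
    - [-0.5, -0.31, 0, 0, 0, 0.05, 30]
    - [-0.6, -0.37, 0, 0, 0, 0.06, 30]
    - [-0.7, -0.44, 0, 0, 0, 0.07, 30]
    - [-0.787, -0.494, 0, 0, 0, 0.077, 30]
    - [-0.787, -0.494, 0, 0, 0, 0.077, 30]
    - [-0.787, -0.494, 0, 0, 0, 0.077, 30]
    - [-0.787, -0.494, 0, 0, 0, 0.077, 30]
    - [-0.787, -0.494, 0, 0, 0, 0.077, 30]

```text
time: 17.82
tcp_pos: [0.5406, -0.0293, 0.2197]
tool_rot: [[-0.045, 0.999, -0.001], [0.999, 0.045, 0.001], [0.001, -0.001, -1.0]]
ft_force: [0.9, 0.2, -1.4]
opening: 0.0432
gripper_force: 30.0
```

```bash
python3 - <<'E'
from h import *
print(r.state()['tcp_pos'],r.state()['opening'])
a=[]
for n in ('wrist','scene'):
    a.append(cap(n)['frame'])
i=np.hstack([a[0][100:300,130:380],cv2.resize(a[1][130:270,180:330],(214,200))])
i=cv2.resize(i,None,fx=1.7,fy=1.7); cv2.imwrite('pics/w7.png',i[:,:,::-1])
plan([((.541,-.033,.064),2.1)])
E
```

```text
[ 0.54062252 -0.0293399   0.21970645] 0.04322437277580032
[ 0.541 -0.033  0.064] 2.1 -> [-0.012, 0.001, 0.52, -0.0, -0.0, 0.001] rows>=3.7
```

View pics/w7.png

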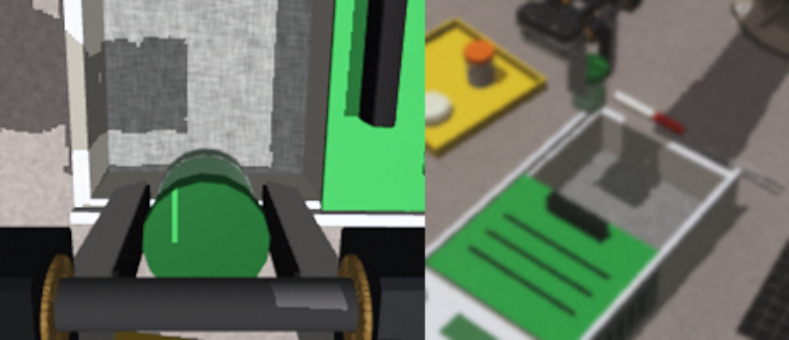

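>>> move_arm:
  steps:
    - [-0.012, 0.001, 0.1, 0, 0, 0.001, 30]
    - [-0.012, 0.001, 0.2, 0, 0, 0.001, 30]
    - [-0.012, 0.001, 0.3, 0, 0, 0.001, 30]
    - [-0.012, 0.001, 0.4, 0, 0, 0.001, 30]
    - [-0.012, 0.001, 0.46, 0, 0, 0.001, 30]
    - [-0.012, 0.001, 0.48, 0, 0, 0.001, 30]
    - [-0.012, 0.001, 0.49, 0, 0, 0.001, 30]
    - [-0.012, 0.001, 0.495, 0, 0, 0.001, 30]
    - [-0.012, 0.001, 0.5, 0, 0, 0.001, 30]
    - [-0.012, 0.001, 0.505, 0, 0, 0.001, 30]
    - [-0.012, 0.001, 0.507, 0, 0, 0.001, 30]
    - [-0.012, 0.001, 0.507, 0, 0, 0.001, 30]

```text
time: 18.92
tcp_pos: [0.5416, -0.0343, 0.0687]
tool_rot: [[-0.036, 0.999, 0.001], [0.999, 0.036, -0.0], [-0.0, 0.001, -1.0]]
ft_force: [-0.3, 0.5, -2.0]
opening: 0.043
gripper_force: 30.0
```

>>> move_arm:
  steps:
    - [0, 0, 0.002, 0, 0, 0, 30]
    - [0, 0, 0.004, 0, 0, 0, 30]
    - [0, 0, 0.004, 0, 0, 0, 30]

```text
time: 19.17
tcp_pos: [0.5413, -0.0343, 0.067]
tool_rot: [[-0.036, 0.999, 0.0], [0.999, 0.036, 0.0], [0.0, 0.0, -1.0]]
ft_force: [-0.2, 0.4, -1.0]
opening: 0.0433
gripper_force: 30.0
```

>>> move_arm:
  steps:
    - [0, 0, 0.002, 0, 0, 0, 30]
    - [0, 0, 0.004, 0, 0, 0, 30]
    - [0, 0, 0.006, 0, 0, 0, 30]
    - [0, 0, 0.006, 0, 0, 0, 30]

```text
time: 19.5
tcp_pos: [0.5412, -0.0343, 0.0651]
tool_rot: [[-0.036, 0.999, -0.0], [0.999, 0.036, 0.0], [0.0, -0.0, -1.0]]
ft_force: [-1.1, -0.3, 0.4]
opening: 0.0435
gripper_force: 30.0
```

>>> move_arm:
  steps:
    - [0, 0, 0.002, 0, 0, 0, 30]
    - [0, 0, 0.004, 0, 0, 0, 30]
    - [0, 0, 0.004, 0, 0, 0, 30]

```text
time: 19.75
tcp_pos: [0.5414, -0.0342, 0.0646]
tool_rot: [[-0.036, 0.999, 0.0], [0.999, 0.036, -0.0], [-0.0, 0.0, -1.0]]
ft_force: [-4.9, 1.3, 13.3]
opening: 0.0431
gripper_force: 30.0
```

>>> move_arm:
  steps:
    - [0, 0, -0.003, 0, 0, 0, 72]
    - [0, 0, -0.003, 0, 0, 0, 72]
    - [0, 0, -0.003, 0, 0, 0, 72]
    - [0, 0, -0.003, 0, 0, 0, 72]
    - [0, 0, -0.05, 0, 0, 0, 72]
    - [0, 0, -0.15, 0, 0, 0, 72]
    - [0, 0, -0.28, 0, 0, 0, 72]
    - [0, 0, -0.4, 0, 0, 0, 72]
    - [0, 0, -0.53, 0, 0, 0, 72]
    - [0, 0, -0.53, 0, 0, 0, 72]
    - [0, 0, -0.53, 0, 0, 0, 72]

```text
time: 20.67
tcp_pos: [0.5424, -0.0344, 0.2251]
tool_rot: [[-0.036, 0.999, 0.004], [0.999, 0.036, -0.001], [-0.001, 0.004, -1.0]]
ft_force: [0.4, -0.4, -0.3]
opening: 0.0719
gripper_force: 0.0
```

```bash
python3 - <<'E'
from h import *
print(r.state()['tcp_pos'])
c=cap('wrist'); sc=cap('scene');t=cap('top')
for b in blobs(c,*GRN,300)[0]: print(b,onz(c,*b[0],.066).round(4))
for b in blobs(sc,*GRN,60)[0]: 
    if b[0][1]>100 and b[0][0]>200: print('sc',b,onz(sc,*b[0],.06).round(4))
plan([((.54,.17,.22),15),((.510,.361,.22),35),((.51,.361,.058),35),((.51,.361,.22),35),((.54,.17,.22),15),((.539,.025,.22),2.1),((.539,.025,.068),2.1)])
E
```

```text
[ 0.54235686 -0.03437194  0.22511038]
([407.7, 113.0], [317, 17, 190, 200, 29452]) [0.7065 0.0423 0.066 ]
([249.1, 181.2], [230, 162, 39, 39, 1176]) [ 0.5404 -0.0379  0.066 ]
sc ([245.0, 196.6], [239, 191, 13, 12, 128]) [ 0.5434 -0.039   0.06  ]
sc ([227.3, 238.5], [181, 202, 94, 74, 3401]) [0.6972 0.0252 0.06  ]
sc ([381.1, 239.0], [373, 233, 17, 13, 172]) [0.4301 0.3513 0.06  ]
sc ([370.3, 261.2], [362, 253, 18, 17, 223]) [0.516  0.3624 0.06  ]
sc ([205.6, 273.5], [195, 268, 21, 13, 82]) [0.8162 0.0568 0.06  ]
[0.54 0.17 0.22] 15 -> [0.681, 0.022, 0.006, -0.0, -0.0, -0.036] rows>=4.9 
[0.51  0.361 0.22 ] 35 -> [0.641, 0.068, 0.0, 0.0, 0.0, -0.056] rows>=4.6 
[0.51  0.361 0.058] 35 -> [0.0, 0.0, 0.54, 0.0, 0.0, 0.0] rows>=3.9 
[0.51  0.361 0.22 ] 35 -> [0.0, 0.0, -0.54, 0.0, 0.0, 0.0] rows>=3.9 
[0.54 0.17 0.22] 15 -> [-0.579, -0.283, 0.0, 0.0, 0.0, 0.056] rows>=4.6 
[0.539 0.025 0.22 ] 2.1 -> [-0.466, -0.128, 0.0, 0.0, 0.0, 0.036] rows>=3.5 
[0.539 0.025 0.068] 2.1 -> [0.0, 0.0, 0.507, 0.0, 0.0, 0.0] rows>=3.6
```

>>> move_arm:
  steps:
    - [0.681, 0.022, 0.006, 0, 0, -0.036, 72]
    - [0.681, 0.022, 0.006, 0, 0, -0.036, 72]
    - [0.681, 0.022, 0.006, 0, 0, -0.036, 72]
    - [0.681, 0.022, 0.006, 0, 0, -0.036, 72]
    - [0.681, 0.022, 0.006, 0, 0, -0.036, 72]
    - [0.681, 0.022, 0.006, 0, 0, -0.036, 72]
    - [0.681, 0.022, 0.006, 0, 0, -0.036, 72]
    - [0.681, 0.022, 0.006, 0, 0, -0.036, 72]

```text
time: 21.48
tcp_pos: [0.54, 0.1697, 0.2199]
tool_rot: [[-0.26, 0.966, -0.002], [0.966, 0.26, -0.001], [0.0, -0.002, -1.0]]
ft_force: [-1.0, -0.1, 0.2]
opening: 0.072
gripper_force: 0.0
```

>>> move_arm:
  steps:
    - [0.641, 0.068, 0, 0, 0, -0.056, 72]
    - [0.641, 0.068, 0, 0, 0, -0.056, 72]
    - [0.641, 0.068, 0, 0, 0, -0.056, 72]
    - [0.641, 0.068, 0, 0, 0, -0.056, 72]
    - [0.641, 0.068, 0, 0, 0, -0.056, 72]
    - [0.641, 0.068, 0, 0, 0, -0.056, 72]
    - [0.641, 0.068, 0, 0, 0, -0.056, 72]
    - [0.641, 0.068, 0, 0, 0, -0.056, 72]
    - [0.641, 0.068, 0, 0, 0, -0.056, 72]

```text
time: 22.23
tcp_pos: [0.5113, 0.3589, 0.2208]
tool_rot: [[-0.574, 0.819, -0.0], [0.819, 0.574, -0.001], [-0.001, -0.001, -1.0]]
ft_force: [0.3, -0.0, -0.6]
opening: 0.0718
gripper_force: 0.0
```

```bash
python3 - <<'E'
from h import *
print(r.state()['tcp_pos'])
c=cap('wrist')
for b in blobs(c,*GRN,300)[0]: print(b,onz(c,*b[0],.06).round(4))
plan([((.510,.361,.058),35)])
E
```

```text
[0.51133406 0.35888135 0.22079968]
([179.8, 139.2], [160, 119, 41, 42, 1320]) [0.4224 0.3495 0.06  ]
([251.5, 176.0], [232, 157, 40, 39, 1206]) [0.5098 0.361  0.06  ]
[0.51  0.361 0.058] 35 -> [0.008, 0.0, 0.543, -0.0, 0.0, 0.0] rows>=3.9
```

>>> move_arm:
  steps:
    - [0, 0, 0.1, 0, 0, 0, 72]
    - [0, 0, 0.22, 0, 0, 0, 72]
    - [0, 0, 0.34, 0, 0, 0, 72]
    - [0, 0, 0.44, 0, 0, 0, 72]
    - [0, 0, 0.54, 0, 0, 0, 72]
    - [0, 0, 0.54, 0, 0, 0, 72]
    - [0, 0, 0.54, 0, 0, 0, 72]
    - [0, 0, 0.54, 0, 0, 0, 30]
    - [0, 0, 0.54, 0, 0, 0, 30]
    - [0, 0, 0.54, 0, 0, 0, 30]
    - [0, 0, 0.54, 0, 0, 0, 30]
    - [0, 0, 0.54, 0, 0, 0, 30]

```text
time: 23.28
tcp_pos: [0.5108, 0.3613, 0.0602]
tool_rot: [[-0.576, 0.817, 0.001], [0.817, 0.576, 0.001], [-0.0, 0.001, -1.0]]
ft_force: [-0.6, -1.1, 7.8]
opening: 0.0436
gripper_force: 30.0
```

>>> move_arm:
  steps:
    - [0, 0, 0, 0, 0, 0, 30]
    - [0, 0, -0.1, 0, 0, 0, 30]
    - [0, 0, -0.2, 0, 0, 0, 30]
    - [0, 0, -0.32, 0, 0, 0, 30]
    - [0, 0, -0.44, 0, 0, 0, 30]
    - [0, 0, -0.54, 0, 0, 0, 30]
    - [0, 0, -0.54, 0, 0, 0, 30]
    - [0, 0, -0.54, 0, 0, 0, 30]

```text
time: 23.95
tcp_pos: [0.5109, 0.3616, 0.223]
tool_rot: [[-0.576, 0.817, 0.003], [0.817, 0.576, 0.001], [-0.001, 0.003, -1.0]]
ft_force: [-0.7, -0.1, -1.8]
opening: 0.0433
gripper_force: 30.0
```

>>> move_arm:
  steps:
    - [-0.1, -0.05, 0, 0, 0, 0.01, 30]
    - [-0.2, -0.1, 0, 0, 0, 0.02, 30]
    - [-0.3, -0.15, 0, 0, 0, 0.03, 30]
    - [-0.4, -0.2, 0, 0, 0, 0.04, 30]
    - [-0.5, -0.24, 0, 0, 0, 0.05, 30]
    - [-0.579, -0.283, 0, 0, 0, 0.056, 30]
    - [-0.579, -0.283, 0, 0, 0, 0.056, 30]
    - [-0.579, -0.283, 0, 0, 0, 0.056, 30]

```text
time: 24.62
tcp_pos: [0.5408, 0.1682, 0.2199]
tool_rot: [[-0.257, 0.966, -0.002], [0.966, 0.257, -0.001], [-0.001, -0.002, -1.0]]
ft_force: [-0.6, 0.5, -0.7]
opening: 0.0432
gripper_force: 30.0
```

>>> move_arm:
  steps:
    - [-0.1, -0.03, 0, 0, 0, 0.01, 30]
    - [-0.2, -0.06, 0, 0, 0, 0.02, 30]
    - [-0.3, -0.09, 0, 0, 0, 0.025, 30]
    - [-0.4, -0.11, 0, 0, 0, 0.03, 30]
    - [-0.466, -0.128, 0, 0, 0, 0.036, 30]
    - [-0.466, -0.128, 0, 0, 0, 0.036, 30]
    - [-0.466, -0.128, 0, 0, 0, 0.036, 30]
    - [-0.466, -0.128, 0, 0, 0, 0.036, 30]

```text
time: 25.28
tcp_pos: [0.54, 0.0268, 0.2207]
tool_rot: [[-0.039, 0.999, -0.001], [0.999, 0.039, 0.001], [0.001, -0.001, -1.0]]
ft_force: [-0.2, -0.8, -1.6]
opening: 0.0433
gripper_force: 30.0
```

```bash
python3 - <<'E'
from h import *
s=r.state();print(s['tcp_pos'],s['opening'])
sc=cap('scene')
for b in blobs(sc,*GRN,60)[0]: 
    if b[0][1]>100 and b[0][0]>200: print('sc',b,onz(sc,*b[0],.06).round(4))
plan([((.539,.025,.068),2.1)])
E
```

```text
[0.53996897 0.02681125 0.2207031 ] 0.04332729858693203
sc ([267.6, 166.7], [264, 162, 9, 11, 84]) [ 0.3918 -0.0687  0.06  ]
sc ([245.3, 196.4], [239, 191, 14, 12, 136]) [ 0.5421 -0.0388  0.06  ]
sc ([227.2, 238.5], [181, 202, 94, 74, 3395]) [0.6973 0.025  0.06  ]
sc ([381.1, 239.1], [373, 233, 17, 13, 171]) [0.4304 0.3514 0.06  ]
sc ([206.1, 274.1], [196, 269, 19, 12, 66]) [0.8166 0.059  0.06  ]
[0.539 0.025 0.068] 2.1 -> [-0.007, -0.003, 0.509, -0.0, -0.0, 0.0] rows>=3.7
```

>>> move_arm:
  steps:
    - [0, 0, 0.1, 0, 0, 0, 30]
    - [0, 0, 0.2, 0, 0, 0, 30]
    - [0, 0, 0.3, 0, 0, 0, 30]
    - [0, 0, 0.4, 0, 0, 0, 30]
    - [0, 0, 0.46, 0, 0, 0, 30]
    - [0, 0, 0.48, 0, 0, 0, 30]
    - [0, 0, 0.49, 0, 0, 0, 30]
    - [0, 0, 0.495, 0, 0, 0, 30]
    - [0, 0, 0.498, 0, 0, 0, 30]
    - [0, 0, 0.5, 0, 0, 0, 30]
    - [0, 0, 0.5, 0, 0, 0, 30]
    - [0, 0, 0.5, 0, 0, 0, 30]

```text
time: 26.33
tcp_pos: [0.5406, 0.0253, 0.0719]
tool_rot: [[-0.036, 0.999, 0.001], [0.999, 0.036, -0.0], [-0.0, 0.001, -1.0]]
ft_force: [-0.4, -0.9, -2.2]
opening: 0.0432
gripper_force: 30.0
```

>>> move_arm:
  steps:
    - [0, 0, 0.002, 0, 0, 0, 30]
    - [0, 0, 0.004, 0, 0, 0, 30]
    - [0, 0, 0.006, 0, 0, 0, 30]
    - [0, 0, 0.006, 0, 0, 0, 30]

```text
time: 26.67
tcp_pos: [0.5402, 0.0252, 0.0693]
tool_rot: [[-0.036, 0.999, -0.0], [0.999, 0.036, 0.0], [0.0, -0.0, -1.0]]
ft_force: [-0.3, -0.6, -2.0]
opening: 0.0433
gripper_force: 30.0
```

>>> move_arm:
  steps:
    - [0, 0, 0.002, 0, 0, 0, 30]
    - [0, 0, 0.004, 0, 0, 0, 30]
    - [0, 0, 0.004, 0, 0, 0, 30]

```text
time: 26.92
tcp_pos: [0.5402, 0.0253, 0.0681]
tool_rot: [[-0.036, 0.999, -0.0], [0.999, 0.036, 0.0], [0.0, -0.0, -1.0]]
ft_force: [0.5, -0.2, -0.9]
opening: 0.0432
gripper_force: 30.0
```

>>> move_arm:
  steps:
    - [0, 0, 0.002, 0, 0, 0, 30]
    - [0, 0, 0.004, 0, 0, 0, 30]
    - [0, 0, 0.005, 0, 0, 0, 30]
    - [0, 0, 0.005, 0, 0, 0, 30]
    - [0, 0, 0.005, 0, 0, 0, 30]

```text
time: 27.33
tcp_pos: [0.5402, 0.0253, 0.0667]
tool_rot: [[-0.036, 0.999, -0.0], [0.999, 0.036, 0.0], [0.0, -0.0, -1.0]]
ft_force: [0.5, 0.5, -1.7]
opening: 0.0434
gripper_force: 30.0
```

>>> move_arm:
  steps:
    - [0, 0, 0.002, 0, 0, 0, 30]
    - [0, 0, 0.003, 0, 0, 0, 30]
    - [0, 0, 0.003, 0, 0, 0, 30]

```text
time: 27.58
tcp_pos: [0.5403, 0.0254, 0.0662]
tool_rot: [[-0.036, 0.999, 0.0], [0.999, 0.036, -0.0], [-0.0, 0.0, -1.0]]
ft_force: [-2.8, -0.6, 7.3]
opening: 0.0436
gripper_force: 30.0
```

Contact. Release, rise, then go for the last jar at (0.422, 0.3495).

>>> move_arm:
  steps:
    - [0, 0, -0.002, 0, 0, 0, 72]
    - [0, 0, -0.002, 0, 0, 0, 72]
    - [0, 0, -0.002, 0, 0, 0, 72]
    - [0, 0, -0.002, 0, 0, 0, 72]
    - [0, 0, -0.05, 0, 0, 0, 72]
    - [0, 0, -0.15, 0, 0, 0, 72]
    - [0, 0, -0.28, 0, 0, 0, 72]
    - [0, 0, -0.4, 0, 0, 0, 72]
    - [0, 0, -0.52, 0, 0, 0, 72]
    - [0, 0, -0.52, 0, 0, 0, 72]
    - [0, 0, -0.52, 0, 0, 0, 72]

```text
time: 28.5
tcp_pos: [0.5412, 0.0253, 0.2238]
tool_rot: [[-0.036, 0.999, 0.004], [0.999, 0.036, -0.0], [-0.001, 0.004, -1.0]]
ft_force: [-0.1, 0.5, -1.7]
opening: 0.072
gripper_force: 0.0
```

```bash
python3 - <<'E'
from h import *
print(r.state()['tcp_pos'])
c=cap('wrist'); sc=cap('scene')
for b in blobs(c,*GRN,300)[0]: print(b,onz(c,*b[0],.066).round(4))
for b in blobs(sc,*GRN,60)[0]: 
    if b[0][1]>100 and b[0][0]>200: print('sc',b,onz(sc,*b[0],.06).round(4))
for b in blobs(sc,*ORG,60)[0]: print('org',b,onz(sc,*b[0],.06).round(4))
plan([((.51,.20,.22),20),((.4222,.3497,.22),40),((.4222,.3497,.058),40),((.4222,.3497,.22),40),((.51,.20,.22),20),((.537,.085,.22),2.1)])
E
```

```text
[0.54121747 0.02526659 0.22381619]
([404.0, 154.7], [316, 84, 179, 180, 21215]) [0.7077 0.0578 0.066 ]
([249.0, 178.1], [230, 159, 39, 39, 1171]) [0.539  0.0256 0.066 ]
([248.3, 231.1], [230, 212, 37, 38, 1081]) [ 0.5404 -0.0373  0.066 ]
sc ([245.4, 196.5], [239, 191, 14, 12, 137]) [ 0.5423 -0.0383  0.06  ]
sc ([261.9, 206.4], [255, 201, 14, 12, 134]) [0.5426 0.0248 0.06  ]
sc ([227.3, 238.5], [181, 202, 94, 74, 3400]) [0.6972 0.0252 0.06  ]
sc ([381.0, 238.9], [373, 233, 17, 13, 169]) [0.43   0.3509 0.06  ]
sc ([205.0, 273.1], [195, 267, 20, 14, 76]) [0.8163 0.0548 0.06  ]
org ([201.8, 150.5], [196, 146, 13, 10, 103]) [ 0.4688 -0.2899  0.06  ]
[0.51 0.2  0.22] 20 -> [0.586, -0.079, 0.004, -0.0, 0.0, -0.05] rows>=4.3 
[0.422 0.35  0.22 ] 40 -> [0.569, -0.104, 0.0, 0.0, 0.0, -0.056] rows>=4.2 
[0.422 0.35  0.058] 40 -> [0.0, 0.0, 0.54, 0.0, 0.0, 0.0] rows>=3.9 
[0.422 0.35  0.22 ] 40 -> [0.0, 0.0, -0.54, 0.0, 0.0, 0.0] rows>=3.9 
[0.51 0.2  0.22] 20 -> [-0.57, -0.097, 0.0, 0.0, 0.0, 0.056] rows>=4.2 
[0.537 0.085 0.22 ] 2.1 -> [-0.391, -0.047, 0.0, 0.0, 0.0, 0.05] rows>=2.8
```

>>> move_arm:
  steps:
    - [0.586, -0.079, 0, 0, 0, -0.05, 72]
    - [0.586, -0.079, 0, 0, 0, -0.05, 72]
    - [0.586, -0.079, 0, 0, 0, -0.05, 72]
    - [0.586, -0.079, 0, 0, 0, -0.05, 72]
    - [0.586, -0.079, 0, 0, 0, -0.05, 72]
    - [0.586, -0.079, 0, 0, 0, -0.05, 72]
    - [0.586, -0.079, 0, 0, 0, -0.05, 72]
    - [0.586, -0.079, 0, 0, 0, -0.05, 72]
    - [0.586, -0.079, 0, 0, 0, -0.05, 72]

```text
time: 29.35
tcp_pos: [0.5104, 0.1986, 0.2212]
tool_rot: [[-0.341, 0.94, -0.001], [0.94, 0.341, -0.001], [-0.0, -0.001, -1.0]]
ft_force: [0.1, -0.5, 0.2]
opening: 0.072
gripper_force: 0.0
```

>>> move_arm:
  steps:
    - [0.569, -0.104, 0, 0, 0, -0.056, 72]
    - [0.569, -0.104, 0, 0, 0, -0.056, 72]
    - [0.569, -0.104, 0, 0, 0, -0.056, 72]
    - [0.569, -0.104, 0, 0, 0, -0.056, 72]
    - [0.569, -0.104, 0, 0, 0, -0.056, 72]
    - [0.569, -0.104, 0, 0, 0, -0.056, 72]
    - [0.569, -0.104, 0, 0, 0, -0.056, 72]
    - [0.569, -0.104, 0, 0, 0, -0.056, 72]
    - [0.569, -0.104, 0, 0, 0, -0.056, 72]
    - [0.569, -0.104, 0, 0, 0, -0.056, 72]

```text
time: 30.18
tcp_pos: [0.4232, 0.3485, 0.2217]
tool_rot: [[-0.644, 0.765, 0.0], [0.765, 0.644, -0.0], [-0.0, -0.0, -1.0]]
ft_force: [0.5, 0.1, 0.2]
opening: 0.0718
gripper_force: 0.0
```

```bash
python3 - <<'E'
from h import *
print(r.state()['tcp_pos'])
c=cap('wrist')
for b in blobs(c,*GRN,300)[0]: print(b,onz(c,*b[0],.06).round(4))
plan([((.4222,.3497,.058),40)])
E
```

```text
[0.42315052 0.34854473 0.2217342 ]
([250.9, 176.9], [232, 158, 39, 39, 1195]) [0.4218 0.3493 0.06  ]
[0.422 0.35  0.058] 40 -> [0.004, 0.0, 0.546, -0.0, 0.0, 0.0] rows>=3.9
```

>>> move_arm:
  steps:
    - [0, 0, 0.1, 0, 0, 0, 72]
    - [0, 0, 0.22, 0, 0, 0, 72]
    - [0, 0, 0.34, 0, 0, 0, 72]
    - [0, 0, 0.44, 0, 0, 0, 72]
    - [0, 0, 0.544, 0, 0, 0, 72]
    - [0, 0, 0.544, 0, 0, 0, 72]
    - [0, 0, 0.544, 0, 0, 0, 72]
    - [0, 0, 0.544, 0, 0, 0, 30]
    - [0, 0, 0.544, 0, 0, 0, 30]
    - [0, 0, 0.544, 0, 0, 0, 30]
    - [0, 0, 0.544, 0, 0, 0, 30]
    - [0, 0, 0.544, 0, 0, 0, 30]

```text
time: 31.23
tcp_pos: [0.4228, 0.3499, 0.0595]
tool_rot: [[-0.646, 0.764, 0.001], [0.764, 0.646, 0.001], [-0.0, 0.001, -1.0]]
ft_force: [0.1, -0.6, 7.9]
opening: 0.0431
gripper_force: 30.0
```

>>> move_arm:
  steps:
    - [0, 0, 0, 0, 0, 0, 30]
    - [0, 0, -0.1, 0, 0, 0, 30]
    - [0, 0, -0.2, 0, 0, 0, 30]
    - [0, 0, -0.32, 0, 0, 0, 30]
    - [0, 0, -0.44, 0, 0, 0, 30]
    - [0, 0, -0.54, 0, 0, 0, 30]
    - [0, 0, -0.54, 0, 0, 0, 30]
    - [0, 0, -0.54, 0, 0, 0, 30]

```text
time: 31.9
tcp_pos: [0.4229, 0.35, 0.2222]
tool_rot: [[-0.645, 0.764, 0.003], [0.764, 0.645, 0.001], [-0.001, 0.003, -1.0]]
ft_force: [0.6, -0.4, -1.2]
opening: 0.0431
gripper_force: 30.0
```

>>> move_arm:
  steps:
    - [-0.1, -0.02, 0, 0, 0, 0.01, 30]
    - [-0.2, -0.04, 0, 0, 0, 0.02, 30]
    - [-0.3, -0.05, 0, 0, 0, 0.03, 30]
    - [-0.4, -0.07, 0, 0, 0, 0.04, 30]
    - [-0.5, -0.09, 0, 0, 0, 0.05, 30]
    - [-0.57, -0.097, 0, 0, 0, 0.056, 30]
    - [-0.57, -0.097, 0, 0, 0, 0.056, 30]
    - [-0.57, -0.097, 0, 0, 0, 0.056, 30]

```text
time: 32.57
tcp_pos: [0.5107, 0.1995, 0.2196]
tool_rot: [[-0.342, 0.94, -0.001], [0.94, 0.342, -0.0], [0.0, -0.002, -1.0]]
ft_force: [-0.8, 0.3, -0.9]
opening: 0.0432
gripper_force: 30.0
```

>>> move_arm:
  steps:
    - [-0.1, -0.01, 0, 0, 0, 0.015, 30]
    - [-0.2, -0.02, 0, 0, 0, 0.03, 30]
    - [-0.3, -0.04, 0, 0, 0, 0.04, 30]
    - [-0.391, -0.047, 0, 0, 0, 0.05, 30]
    - [-0.391, -0.047, 0, 0, 0, 0.05, 30]
    - [-0.391, -0.047, 0, 0, 0, 0.05, 30]
    - [-0.391, -0.047, 0, 0, 0, 0.05, 30]
    - [-0.391, -0.047, 0, 0, 0, 0.05, 30]

```text
time: 33.23
tcp_pos: [0.5371, 0.0872, 0.2204]
tool_rot: [[-0.04, 0.999, -0.0], [0.999, 0.04, 0.001], [0.001, -0.0, -1.0]]
ft_force: [-0.7, 0.9, -0.6]
opening: 0.0433
gripper_force: 30.0
```

```bash
python3 - <<'E'
from h import *
s=r.state();print(s['tcp_pos'],s['opening'])
c=cap('wrist')
for b in blobs(c,*GRN,300)[0]: print(b,onz(c,*b[0],.066).round(4))
plan([((.537,.086,.068),2.1)])
E
```

```text
[0.53708717 0.08722721 0.22044127] 0.04330161982455274
([405.1, 193.8], [318, 148, 171, 116, 13745]) [0.7088 0.0776 0.066 ]
([250.7, 231.5], [213, 196, 76, 68, 4167]) [0.5386 0.0258 0.066 ]
([450.6, 305.8], [441, 294, 20, 24, 357]) [ 0.7875 -0.0614  0.066 ]
[0.537 0.086 0.068] 2.1 -> [-0.004, -0.0, 0.508, -0.0, -0.0, 0.0] rows>=3.7
```

>>> move_arm:
  steps:
    - [0, 0, 0.1, 0, 0, 0, 30]
    - [0, 0, 0.2, 0, 0, 0, 30]
    - [0, 0, 0.3, 0, 0, 0, 30]
    - [0, 0, 0.4, 0, 0, 0, 30]
    - [0, 0, 0.46, 0, 0, 0, 30]
    - [0, 0, 0.48, 0, 0, 0, 30]
    - [0, 0, 0.49, 0, 0, 0, 30]
    - [0, 0, 0.495, 0, 0, 0, 30]
    - [0, 0, 0.5, 0, 0, 0, 30]
    - [0, 0, 0.503, 0, 0, 0, 30]
    - [0, 0, 0.503, 0, 0, 0, 30]
    - [0, 0, 0.503, 0, 0, 0, 30]

```text
time: 34.28
tcp_pos: [0.5379, 0.0854, 0.0704]
tool_rot: [[-0.036, 0.999, 0.001], [0.999, 0.036, 0.0], [-0.0, 0.001, -1.0]]
ft_force: [0.5, 0.8, -1.4]
opening: 0.0431
gripper_force: 30.0
```

>>> move_arm:
  steps:
    - [0, 0, 0.002, 0, 0, 0, 30]
    - [0, 0, 0.004, 0, 0, 0, 30]
    - [0, 0, 0.006, 0, 0, 0, 30]
    - [0, 0, 0.006, 0, 0, 0, 30]
    - [0, 0, 0.006, 0, 0, 0, 30]

```text
time: 34.7
tcp_pos: [0.5375, 0.0854, 0.0679]
tool_rot: [[-0.036, 0.999, -0.0], [0.999, 0.036, 0.0], [0.0, -0.0, -1.0]]
ft_force: [-0.2, 0.2, -0.1]
opening: 0.0429
gripper_force: 30.0
```

>>> move_arm:
  steps:
    - [0, 0, 0.002, 0, 0, 0, 30]
    - [0, 0, 0.003, 0, 0, 0, 30]
    - [0, 0, 0.003, 0, 0, 0, 30]

```text
time: 34.95
tcp_pos: [0.5375, 0.0854, 0.0669]
tool_rot: [[-0.036, 0.999, -0.0], [0.999, 0.036, 0.0], [0.0, -0.0, -1.0]]
ft_force: [-0.9, -0.2, -0.9]
opening: 0.0431
gripper_force: 30.0
```

>>> move_arm:
  steps:
    - [0, 0, 0.002, 0, 0, 0, 30]
    - [0, 0, 0.003, 0, 0, 0, 30]
    - [0, 0, 0.004, 0, 0, 0, 30]
    - [0, 0, 0.004, 0, 0, 0, 30]
    - [0, 0, 0.004, 0, 0, 0, 30]

```text
time: 35.37
tcp_pos: [0.5375, 0.0854, 0.0658]
tool_rot: [[-0.036, 0.999, -0.0], [0.999, 0.036, 0.0], [0.0, -0.0, -1.0]]
ft_force: [-0.9, 0.4, -0.9]
opening: 0.0428
gripper_force: 30.0
```

>>> move_arm:
  steps:
    - [0, 0, 0.001, 0, 0, 0, 30]
    - [0, 0, 0.002, 0, 0, 0, 30]
    - [0, 0, 0.002, 0, 0, 0, 30]
    - [0, 0, 0.002, 0, 0, 0, 30]

```text
time: 35.7
tcp_pos: [0.5376, 0.0855, 0.0656]
tool_rot: [[-0.036, 0.999, 0.0], [0.999, 0.036, -0.0], [-0.0, 0.0, -1.0]]
ft_force: [-2.6, 0.4, 7.3]
opening: 0.0429
gripper_force: 30.0
```

>>> move_arm:
  steps:
    - [0, 0, 0, 0, 0, 0, 72]
    - [0, 0, 0, 0, 0, 0, 72]
    - [0, 0, 0, 0, 0, 0, 72]
    - [0, 0, 0, 0, 0, 0, 72]
    - [0, 0, -0.05, 0, 0, 0, 72]
    - [0, 0, -0.15, 0, 0, 0, 72]
    - [0, 0, -0.28, 0, 0, 0, 72]
    - [0, 0, -0.4, 0, 0, 0, 72]
    - [0, 0, -0.52, 0, 0, 0, 72]
    - [0, 0, -0.52, 0, 0, 0, 72]
    - [0, 0, -0.52, 0, 0, 0, 72]

```text
time: 36.62
tcp_pos: [0.5385, 0.0855, 0.2232]
tool_rot: [[-0.036, 0.999, 0.004], [0.999, 0.036, 0.0], [-0.0, 0.004, -1.0]]
ft_force: [1.1, -0.5, -0.0]
opening: 0.0718
gripper_force: 0.0
```

```bash
python3 - <<'E'
from h import *
print(r.state()['tcp_pos'])
c=cap('wrist'); sc=cap('scene')
for b in blobs(c,*GRN,300)[0]: print(b,onz(c,*b[0],.066).round(4))
for b in blobs(sc,*ORG,60)[0]: print('org',b,onz(sc,*b[0],.06).round(4))
i=cv2.resize(sc['frame'][100:320,120:400],None,fx=2.7,fy=2.7,interpolation=cv2.INTER_CUBIC); cv2.imwrite('pics/s8.png',i[:,:,::-1])
plan([((.639,.0285,.20),2.1),((.6385,.029,.114),2.1)])
E
```

```text
[0.53851856 0.08548596 0.22322369]
([400.0, 187.9], [317, 146, 167, 118, 12631]) [0.7061 0.0808 0.066 ]
([248.9, 178.5], [230, 159, 39, 39, 1174]) [0.5362 0.0855 0.066 ]
([249.4, 229.0], [231, 211, 38, 37, 1075]) [0.5389 0.0258 0.066 ]
([326.2, 304.2], [311, 295, 35, 19, 563]) [ 0.6374 -0.0699  0.066 ]
org ([201.8, 150.6], [196, 146, 13, 10, 105]) [ 0.4692 -0.2895  0.06  ]
[0.639 0.028 0.2  ] 2.1 -> [-0.201, 0.332, 0.069, -0.0, 0.0, -0.0] rows>=2.8 
[0.638 0.029 0.114] 2.1 -> [0.002, -0.002, 0.287, 0.0, 0.0, 0.0] rows>=2.1
```

View pics/s8.png

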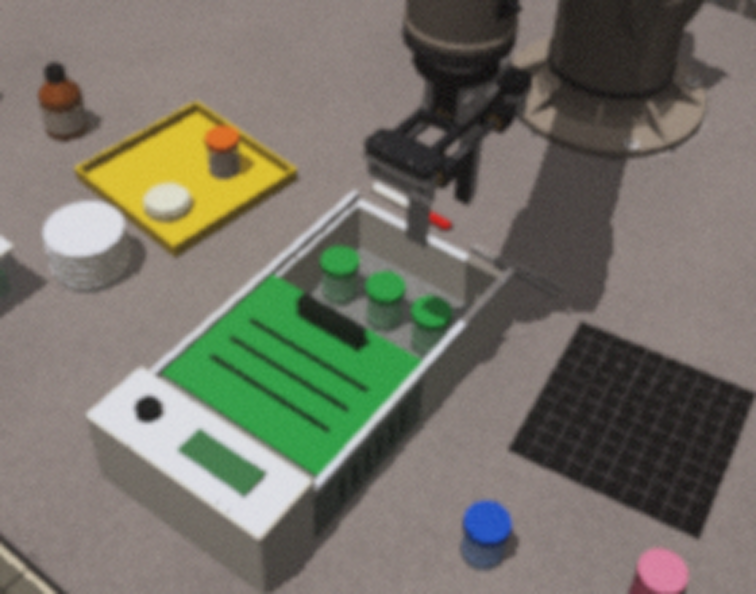

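>>> move_arm:
  steps:
    - [-0.201, 0.332, 0.069, 0, 0, 0, 50]
    - [-0.201, 0.332, 0.069, 0, 0, 0, 50]
    - [-0.201, 0.332, 0.069, 0, 0, 0, 50]
    - [-0.201, 0.332, 0.069, 0, 0, 0, 50]
    - [-0.201, 0.332, 0.069, 0, 0, 0, 50]
    - [-0.201, 0.332, 0.069, 0, 0, 0, 50]
    - [-0.2, 0.332, 0.16, 0, 0, 0, 50]
    - [-0.2, 0.332, 0.26, 0, 0, 0, 50]
    - [-0.2, 0.332, 0.36, 0, 0, 0, 50]
    - [-0.2, 0.332, 0.36, 0, 0, 0, 50]
    - [-0.2, 0.332, 0.36, 0, 0, 0, 50]

```text
time: 37.63
tcp_pos: [0.638, 0.0299, 0.1129]
tool_rot: [[-0.038, 0.999, -0.002], [0.999, 0.038, 0.0], [0.0, -0.002, -1.0]]
ft_force: [0.6, 0.3, 1.4]
opening: 0.05
gripper_force: 0.0
```

>>> move_arm:
  steps:
    - [0, 0, 0, 0, 0, 0, 0]
    - [0, 0, 0, 0, 0, 0, 0]
    - [0, 0, 0, 0, 0, 0, 0]
    - [0, 0, 0, 0, 0, 0, 0]
    - [0, 0, 0, 0, 0, 0, 0]
    - [0, 0, 0, 0, 0, 0, 0]

```text
time: 38.13
tcp_pos: [0.6388, 0.029, 0.1136]
tool_rot: [[-0.036, 0.999, -0.001], [0.999, 0.036, -0.0], [-0.0, -0.001, -1.0]]
ft_force: [-16.7, -1.0, 18.8]
opening: 0.0135
gripper_force: 29.6
```

>>> move_arm:
  steps:
    - [0, -0.03, 0, 0, 0, 0, 0]
    - [0, -0.07, 0, 0, 0, 0, 0]
    - [0, -0.12, 0, 0, 0, 0, 0]
    - [0, -0.17, 0, 0, 0, 0, 0]
    - [0, -0.22, 0, 0, 0, 0, 0]
    - [0, -0.27, 0, 0, 0, 0, 0]
    - [0, -0.32, 0, 0, 0, 0, 0]
    - [0, -0.37, 0, 0, 0, 0, 0]
    - [0, -0.42, 0, 0, 0, 0, 0]
    - [0, -0.46, 0, 0, 0, 0, 0]
    - [0, -0.49, 0, 0, 0, 0, 0]
    - [0, -0.51, 0, 0, 0, 0, 0]

```text
time: 39.13
tcp_pos: [0.4858, 0.0235, 0.1136]
tool_rot: [[-0.036, 0.999, 0.001], [0.999, 0.036, -0.0], [-0.0, 0.001, -1.0]]
ft_force: [1.8, 0.9, 3.3]
opening: 0.0136
gripper_force: 30.0
```

>>> move_arm:
  steps:
    - [0, 0, 0, 0, 0, 0, 0]
    - [0, 0, 0, 0, 0, 0, 0]
    - [0, -0.008, 0, 0, 0, 0, 0]
    - [0, -0.014, 0, 0, 0, 0, 0]
    - [0, -0.019, 0, 0, 0, 0, 0]
    - [0, -0.019, 0, 0, 0, 0, 0]
    - [0, -0.019, 0, 0, 0, 0, 0]

```text
time: 39.72
tcp_pos: [0.481, 0.0234, 0.1136]
tool_rot: [[-0.036, 0.999, 0.001], [0.999, 0.036, 0.0], [0.0, 0.001, -1.0]]
ft_force: [-0.7, -0.2, 9.7]
opening: 0.0139
gripper_force: 30.0
```

Reached 2 mm from shut; probe to the stop.

>>> move_arm:
  steps:
    - [0, -0.005, 0, 0, 0, 0, 0]
    - [0, -0.01, 0, 0, 0, 0, 0]
    - [0, -0.01, 0, 0, 0, 0, 0]
    - [0, -0.01, 0, 0, 0, 0, 0]

```text
time: 40.05
tcp_pos: [0.4788, 0.0233, 0.1136]
tool_rot: [[-0.036, 0.999, 0.002], [0.999, 0.036, 0.001], [0.0, 0.002, -1.0]]
ft_force: [4.3, 0.6, 2.5]
opening: 0.014
gripper_force: 30.0
```

>>> move_arm:
  steps:
    - [0, 0.001, 0, 0, 0, 0, 50]
    - [0, 0.001, 0, 0, 0, 0, 50]
    - [0, 0.001, 0, 0, 0, 0, 50]
    - [0, 0.001, 0, 0, 0, 0, 50]
    - [0, 0.001, -0.1, 0, 0, 0, 50]
    - [0, 0.001, -0.2, 0, 0, 0, 60]
    - [0, 0.001, -0.4, 0, 0, 0, 60]
    - [0, 0.001, -0.6, 0, 0, 0, 60]
    - [0, 0.001, -0.6, 0, 0, 0, 60]
    - [0, 0.001, -0.6, 0, 0, 0, 60]
    - [0, 0.001, -0.6, 0, 0, 0, 60]

```text
time: 40.97
tcp_pos: [0.4787, 0.0232, 0.295]
tool_rot: [[-0.036, 0.999, 0.004], [0.999, 0.036, -0.001], [-0.001, 0.004, -1.0]]
ft_force: [-1.2, -0.7, -0.6]
opening: 0.0598
gripper_force: 0.0
```

```bash
python3 - <<'E'
from h import *
c=cap('wrist'); sc=cap('scene')
b,m=blobs(c,*GRN,5000); cn=max(cv2.findContours(m,0,2)[0],key=cv2.contourArea); p=cv2.approxPolyDP(cv2.convexHull(cn),4,True)[:,0].astype(float)
P=np.array([onz(c,*q,.0815)[:2] for q in p])-[.539,.025]; a=np.radians(2.1); R=np.array([[np.cos(a),np.sin(a)],[-np.sin(a),np.cos(a)]])
print((P@R.T).round(4).tolist())
for b in blobs(sc,*ORG,60)[0]: print('org',b,onz(sc,*b[0],.06).round(4))
save(c,'w9.png')
E
```

```text
[[0.0823, 0.0982], [0.0836, -0.0968], [-0.085, -0.098], [-0.0858, 0.0971]]
org ([201.8, 150.6], [196, 146, 13, 10, 102]) [ 0.4692 -0.2895  0.06  ]
```

View pics/w9.png

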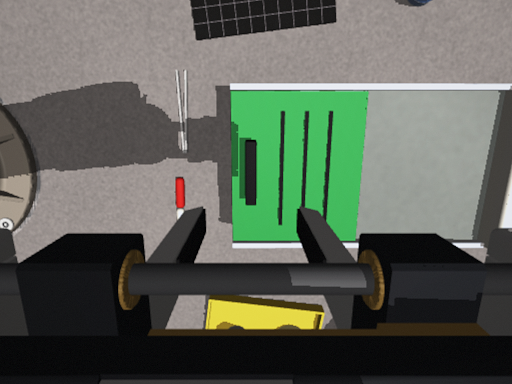

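The cover measures ±85 mm about the well centre, so it is shut; the front edge is at column 232 and the grip bar at (251,172). The robot touches nothing, so I am handing in.

```bash
python3 -c "
from rig import r
print(r.close_job())"
```

```text
the job is handed in; nothing more can be done
None
```

The job is handed in, with no verdict returned: in the last images before hand-in, all three fresh jars stood upright in the well, the one spent jar stood in the yellow tray, and the cover measured fully shut.

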